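# Tag the ball tray and hold it over the optical reader

### The arm

A 6-joint arm with a two-finger parallel gripper is mounted at the origin on the work surface. World frame = base frame: x ahead of the robot, y to its left, z up, the work surface at z = 0. Lengths are in mm, angles in rad, forces in N, time in s.
With the tool pointing down it reaches from about 350 to 975 mm from the base axis. Payload 7.1 kg.
Tool frame: the origin (TCP) lies at the very end of the fingers, on their centre line; the grasp point (between the pads) lies 19 mm behind it (ctrl.grip_depth is the distance from the TCP to the grasp point, in mm); x points along the fingers, z is the direction in which the jaws open and shut, and the axes are right-handed (so a half turn about x gives the same grasp; the last joint's range is limited). The gripper opens to 88 mm and grips with 3 to 60 N. Pads are 20 mm wide; open, the fingers measure 115 mm over their backs; the gripper's body (75 mm by 178 mm) begins 61 mm behind the grasp point.
Start: joints at [-1.279, 0.423, 1.63, -0, 1.089, -0.019], TCP at [191.155, -595.033, 222.675] pointing down, gripper open.
Joint ranges: [-3, 3], [-0.9, 2.11], [0.09, 2.58], [-1.31, 4.45], [0.11, 2.69], [-2.54, 2.54]. Speed limits (rad/s): [2.39, 2.39, 3.01, 3.14, 3.14, 3.14].

### API

Orientations are given as a rotation vector (axis times angle).
In Python, from workcell import ctrl gives the robot as it stands. The module is installed in compiled form; this text tells all that it offers.
- The arm moves only by the tool send_rows, never from a script. Its argument "rows" is a list of rows, each a list of 4 numbers: the shift along the tool's x, y, z in mm, then the turn about the tool's x in rad. In form: [[x, y, z, turn], ...]. A call has 1 to 10 rows; each row shifts and turns the pose as measured when the row begins, along the tool's axes as they then stand; what a row does not reach is not made up. A row lasts 1/12 s, in which the tool goes at most 41.7 mm and 7.16 degrees, less where a joint would pass 70% of its speed; a pose out of reach is approached as far as the arm can. A call with a gripper value outside its range is refused whole. "fingers" is the opening, from 0 (shut) to 1 (fully open), set as the call begins (left out, the last holds). The fingers move at their own pace and stop on an object; the grip force is fixed at half the most. Time passes only in rows, so rows that do not move let the fingers close. It gives the time, the measured TCP pose, the force and the opening at its end, in the units of the state.
- ctrl.get_obs(): the state, without advancing time (a new reading comes with each control period).
- ctrl.get_image(name): name is "side" or "top" or "wrist"; returns a dict with "img" (384x512x3 uint8, red, green, blue), "depth" (384x512 float32, mm along the optical axis (not along the pixel's ray), 0 where there is no reading), "mtx" (3x3 intrinsics, pixels), "world_from_camera" (4x4, takes a point from camera to world coordinates). Camera axes: x right, y down, z forward; pixel columns grow to the right and rows downward; lengths in mm; the calibration is good to about 2 mm. A picture is of the moment at which its call begins.
- ctrl.close_job(): hands the job in, once; it reports no verdict.
The state is a dict: "t": time; "qpos": joint angles; "qvel": joint speeds; "joint_torque": joint torques, N m; "ee_pos": TCP position; "orientation": TCP orientation; "ft_force": force on the tool from outside, world axes, zero at the start; "moment": the same for the moment, N m; "width": finger opening in mm.
Only numpy, scipy, OpenCV 4.12 (cv2) and the standard library are available. Lean on these libraries where they do the work, as an engineer would, in place of code of your own. Each camera call takes 0.05 s, during which the arm holds its last target.

### The job

Take the orange spring clip off its stand and clip it well down onto the white upright tab of the blue ball tray while the tray stands on the table. Then lift the tray by its tall metal handle, carrying it level so that the steel ball stays in its pocket, and hold it still and level over the white optical reader, the ball pocket centred above the glass window and the tray's underside about 6 cm above the glass. Finish while still holding the tray there, with the clip on it, and leave the other things on the table where they are.

Things in the scene. Friction and masses are not known exactly. Their poses are not given: they have to be found in the camera images.
- clip: Orange spring clip like a large clothes peg, loose, 37 g, upright, jaws down, 91 mm tall, 22 mm wide along its hinge axis x. Origin: at the level of the jaw tips, midway between the jaws as they stand when fully open; z up to the levers. Fixed half at -y, moving half at +y. Clipped on a 5 mm plate, the plate's middle lies at y = -4.5 mm; the jaw pads reach 2 to 14 mm above the origin.
- clip_levers (a point): Where to pinch the clip along its y (8 to 25 N): 78 mm above its origin, 13 mm below the lever tops, axes as the clip's. Fixed lever's outer face at y = -11 mm; the moving lever leans out to +24 mm at its top. Pinched together the levers become parallel, 22 mm apart, centred here, and the jaws open to a gap of about 14 mm, centred on the origin; let go, a spring shuts them.
- clip_jaw (a joint): Hinge of the clip's moving half, rad: 0 when gripping a 5 mm plate, 0.28 fully open, -0.08 shut on nothing.
- stand: Fixed dark steel clip stand: base 90 x 70 x 12 mm with an upright white plate, 42 mm long (x), 5 mm thick (y), its top at 51 mm. Origin: centre of the underside. At the start the clip is clipped on the plate, 20 mm down over its top edge, hinge axis along the plate.
- tray: Blue tray, loose, 0.24 to 0.42 kg, 190 mm (x) by 80 mm (y), plate top 8 mm above its underside, on short feet. Origin: centre of the underside, z up. In the middle stands the handle (point handle_top), at -x the white tag tab (point tab_top), at +x the ball pocket (point pocket).
- handle_top (a point): Top centre of the tray's aluminium handle, an upright plate 12 mm thick along the tray's x, 44 mm wide along its y, reaching 115 mm above the tray's underside (z axis up, axes as the tray's). Pinch it along the tray's x, some 15 to 25 mm below the top.
- tab_top (a point): Middle of the top edge of the tray's white upright tag tab: plate 42 mm long along the tray's x, 5 mm thick along its y, its top 50 mm above the tray's underside and 42 mm above the tray plate; 68 mm to -x of the handle. Axes as the tray's. The clip straddles it, hinge axis along the tab (either way round), held by 8 to 40 mm of overlap, about 20 mm is good.
- pocket (a point): Centre of the ball pocket's floor, 10 mm above the tray's underside, 60 mm to +x of the handle. Round pocket, 24 mm inner radius, rim 3 mm high. Axes as the tray's.
- ball_center (a point): Centre of the loose steel-coloured ball, 30 mm diameter, lying in the pocket, free to roll in it and over the rim if the tray tips.
- reader: Fixed white optical reader, box 150 (x) x 130 (y) x 45 mm high, with a dark-framed blue-green glass window in the middle of its top. Origin: centre of the underside.
- window (a point): Centre of the reader's glass window, on its top, 45 mm above the table; glass 70 x 70 mm.
- pack_a: Black battery pack, 85 x 50 x 22 mm, bystander, nearer the robot. Origin: centre of the underside.
- pack_b: Black battery pack, 85 x 50 x 22 mm, bystander, farther off. Origin: centre of the underside.
- jar: Sample jar with a white cap, 48 mm across, 62 mm high, bystander. Origin: centre of the underside.
- tape: Roll of yellow tape lying flat, 72 mm across, 20 mm high, bystander. Origin: centre of the underside.
- highlighter: Green highlighter lying flat, about 115 x 18 x 13 mm, bystander. Origin: underside.
Mind the look-alikes: they are no part of the job. There is more than one size of the tray; the one meant has the size given above.

How it is judged:
By the outcome, as a careful person would: the job done as asked, in the order asked, and still so for the second after the job is handed in, while the arm keeps its last pose, push and grip.
It also fails if it takes over 59 s, if anything falls off the work surface, if the arm or the gripper's body presses on something with over 40 N, if the wrist force passes 120 N, or if a joint passes its speed limit or range.

## Working session

There is one attempt and no reset: what is moved stays moved. The work goes in short steps, Python scripts to look and compute and a tool call to move; the robot and the scene stay as the last step left them, time stands still between calls to the robot, and variables do not carry over. Pictures are saved under pics/ and viewed, and the job is handed in when it is done.

Besides the shell and the picture viewer there is one more tool, called after "Call:" as name(argument=value, ...) on one line, values as JSON. send_rows: Moves the arm, as the interface text tells. Its arguments: {"type":"object","properties":{"rows":{"type":"array"},"fingers":{"type":"number"}},"required":["rows"]}

```bash
mkdir -p pics; ls; cat > h.py <<'E'
import numpy as np, cv2
from workcell import ctrl
from scipy.spatial.transform import Rotation as R
def grab(n,save=None):
    d=ctrl.get_image(n)
    if save: cv2.imwrite('pics/'+save+'.png',cv2.cvtColor(d['img'],cv2.COLOR_RGB2BGR))
    np.savez('/tmp/%s.npz'%n,**d)
    return d
def load(n): return dict(np.load('/tmp/%s.npz'%n))
def ray(d,u,v,z):
    T=d['world_from_camera'];r=T[:3,:3]@np.linalg.inv(d['mtx'])@np.array([u,v,1.]);o=T[:3,3]
    return o+r*(z-o[2])/r[2]
def pts(d):
    T=d['world_from_camera'];h,w=d['depth'].shape
    u,v=np.meshgrid(np.arange(w),np.arange(h));p=np.stack([u,v,np.ones_like(u)],-1)@np.linalg.inv(d['mtx']).T
    return (p*d['depth'][...,None])@T[:3,:3].T+T[:3,3]
E
python3 - <<'E'
from h import *
np.set_printoptions(precision=3,suppress=True)
for n in ['top','side','wrist']:
    d=grab(n,n+'0'); print(n,d['mtx'],d['world_from_camera'])
o=ctrl.get_obs();print(o); print(R.from_rotvec(o['orientation']).as_matrix())
E
```

```text
pics
top [[386.525   0.    248.879]
 [  0.    386.525 189.608]
 [  0.      0.      1.   ]] [[  -0.025   -0.977    0.213  368.974]
 [  -1.       0.024   -0.007  -13.593]
 [   0.002   -0.213   -0.977 1091.041]
 [   0.       0.       0.       1.   ]]
side [[428.677   0.    253.522]
 [  0.    428.677 193.209]
 [  0.      0.      1.   ]] [[   0.973   -0.13     0.188  402.871]
 [  -0.229   -0.57     0.789 -752.208]
 [   0.005   -0.811   -0.585  663.566]
 [   0.       0.       0.       1.   ]]
wrist [[328.275   0.    249.623]
 [  0.    328.275 191.389]
 [  0.      0.      1.   ]] [[   0.307   -0.906   -0.291  271.434]
 [  -0.952   -0.292   -0.093 -567.54 ]
 [  -0.001    0.306   -0.952  384.141]
 [   0.       0.       0.       1.   ]]
{'t': 0.15, 'qpos': array([-1.279,  0.424,  1.63 ,  0.   ,  1.089, -0.019]), 'qvel': array([ 0.   , -0.003, -0.   , -0.   ,  0.001, -0.   ]), 'joint_torque': array([  0.001, -54.498, -27.392,   0.064,   0.02 ,  -0.   ]), 'ee_pos': array([ 191.02 , -594.652,  222.089]), 'orientation': array([ 0.978,  1.341, -0.977]), 'ft_force': array([-0.57 ,  0.675, -0.324]), 'moment': array([-0.02 , -0.024, -0.017]), 'width': 87.71100570322095}
[[-0.     0.952  0.306]
 [ 0.001  0.306 -0.952]
 [-1.     0.    -0.001]]
```

View pics/top0.png

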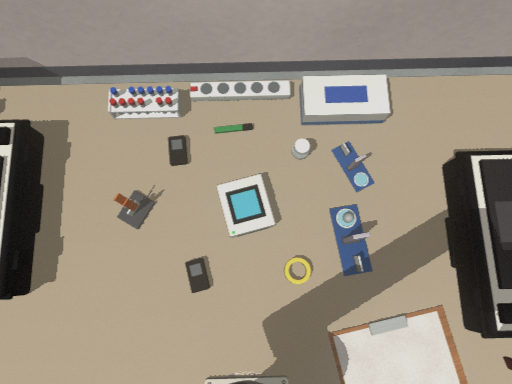

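View pics/side0.png

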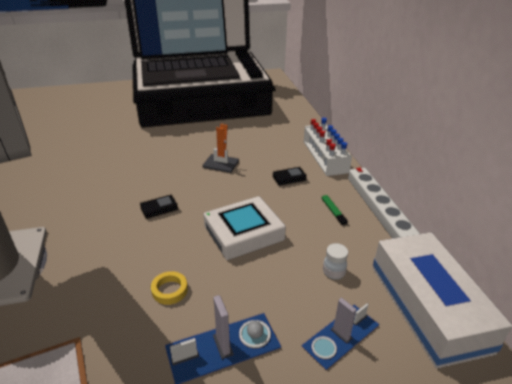

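View pics/wrist0.png

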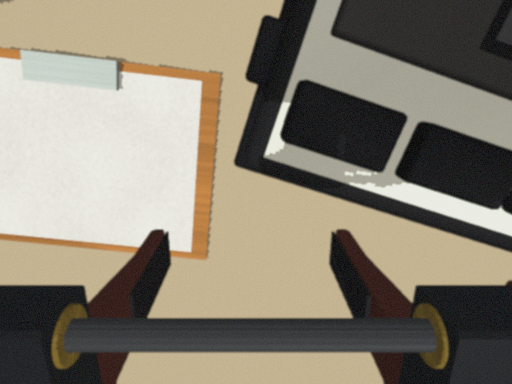

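The top view shows the tray with ball at (350,240), handle at (355,238), tab at (358,264). The small ball-less tray at (352,166) is a decoy. The reader is at (246,205), and the clip on its stand at (133,207). I'll enlarge these.

```bash
python3 - <<'E'
from h import *
t=load('top');s=load('side')
def crop(d,x0,y0,x1,y1,f): return cv2.cvtColor(cv2.resize(d['img'][y0:y1,x0:x1],None,fx=f,fy=f,interpolation=cv2.INTER_CUBIC),cv2.COLOR_RGB2BGR)
a=crop(t,100,175,180,235,5);b=crop(t,310,195,390,285,4)
c=crop(s,190,110,250,180,5);e=crop(s,155,290,290,384,4)
for n,i in zip('abce',(a,b,c,e)): cv2.imwrite(f'pics/z{n}.png',i)
def pad(i): 
    o=np.zeros((376,400,3),np.uint8); j=i[:376,:400]; o[:j.shape[0],:j.shape[1]]=j; return o
cv2.imwrite('pics/zz.png',np.hstack([pad(a),pad(b)]));cv2.imwrite('pics/zy.png',np.hstack([pad(c)[:,:260],e[:376,:540]]))
P=pts(t);
# glass centre
hsv=cv2.cvtColor(t['img'],cv2.COLOR_RGB2HSV)
print(hsv[205,246],hsv[203,125], hsv[208,150])
m=cv2.inRange(hsv,(85,120,80),(100,255,255));m[:, :210]=0;m[:,290:]=0
c,_=cv2.findContours(m,0,2);k=max(c,key=cv2.contourArea);r=cv2.minAreaRect(k);print(r)
print('win',ray(t,*r[0],45)); bx=[ray(t,*p,45)[:2] for p in cv2.boxPoints(r)];print(bx)
E
```

```text
[ 95 126 201] [ 10 151 149] [20 20 77]
((245.33462524414062, 203.72691345214844), (24.206796646118164, 23.943681716918945), 74.74488067626953)
win [557.37077673 -10.15784659  45.        ]
[array([582.25670706,  29.96936022]), array([598.51429126, -34.27450476]), array([532.7180552 , -49.90901691]), array([516.90695808,  13.56040144])]
```

View pics/zz.png

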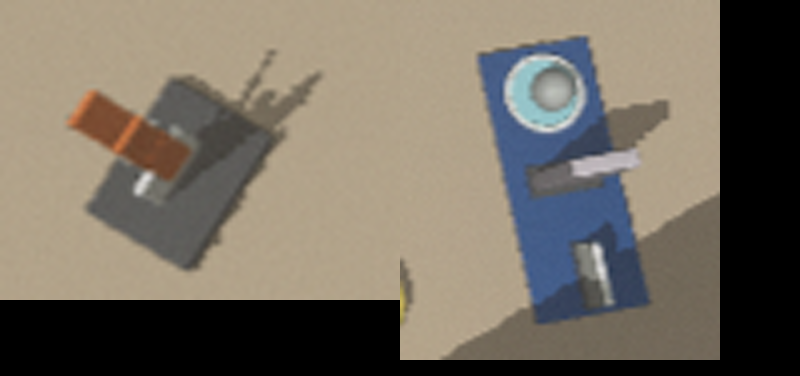

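View pics/zy.png

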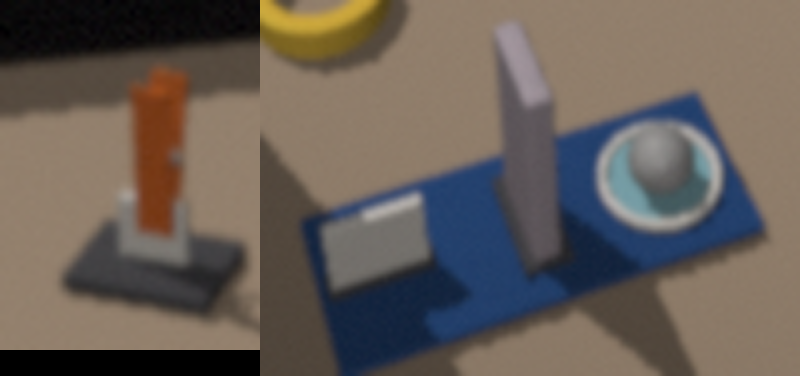

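```bash
python3 - <<'E'
from h import *
np.set_printoptions(precision=1,suppress=True)
for n,roi in (('top',(100,180,165,235)),('side',(190,110,250,180))):
    d=load(n);P=pts(d);hsv=cv2.cvtColor(d['img'],cv2.COLOR_RGB2HSV)
    x0,y0,x1,y1=roi
    mk=np.zeros(hsv.shape[:2],bool);mk[y0:y1,x0:x1]=1
    org=mk&(hsv[...,0]<16)&(hsv[...,1]>130)
    q=P[org];print(n,'orange',len(q),q[:,2].min(),q[:,2].max())
    hi=q[q[:,2]>85];print(hi.mean(0),hi[:,:2].T.tolist() if n=='top' and len(hi)<30 else '')
    base=mk&(P[...,2]>5)&(P[...,2]<20)
    pl=P[base][:,:2].astype(np.float32);r=cv2.minAreaRect(pl);print('base rect',r)
    w=mk&(P[...,2]>25)&~org
    q=P[w];print('plate',len(q),q.mean(0));
    up=mk&(P[...,2]>25)
    q=P[up][:,:2];c=q.mean(0);uu,s,vt=np.linalg.svd(q-c);print('upright',c,s,vt[0],cv2.minAreaRect(q.astype(np.float32)))
E
```

```text
top orange 178 32.45473725648435 126.26596983729735
[563.7 308.  106.5] 
base rect ((568.2593383789062, 312.72210693359375), (156.93011474609375, 177.31004333496094), 6.034333229064941)
plate 78 [520.2 243.3 260.8]
upright [549.2 286. ] [1408.   134.6] [0.5 0.9] ((477.91485595703125, 151.6307373046875), (393.7333068847656, 40.51603698730469), 62.47611618041992)
side orange 277 -3.017918825067909 123.91813076680512
[562.5 302.5 106.2] 
base rect ((553.8207397460938, 444.51239013671875), (355.6467590332031, 194.45162963867188), 70.94562530517578)
plate 438 [569.  458.7  63.7]
upright [565.7 398.1] [5613.5 1033.5] [-0.1 -1. ] ((456.6639099121094, -61.43994140625), (1371.357666015625, 198.98829650878906), 77.2909927368164)
```

```bash
cat >> h.py <<'E'
def pose():
    o=ctrl.get_obs();return np.array(o['ee_pos']),R.from_rotvec(o['orientation']).as_matrix(),o
def yawz(M): return np.arctan2(M[1,2],M[0,2])
def plan(way,yaw,step=40,p=None,M=None):
    """way: list of world xyz targets; yaw: final tool-z yaw; ideal tool-down. prints rows"""
    if p is None: p,M,_=pose()
    y0=yawz(M);dy=(yaw-y0+np.pi)%(2*np.pi)-np.pi
    pl=[p]
    for w in way:
        a=pl[-1];n=max(1,int(np.ceil(np.linalg.norm(np.array(w)-a)/step)))
        pl+= [a+(np.array(w)-a)*k/n for k in range(1,n+1)]
    n=max(len(pl)-1,int(np.ceil(abs(dy)/0.12)))
    pl+=[pl[-1]]*(n+1-len(pl))
    rows=[];y=y0
    for i in range(n):
        d=pl[i+1]-pl[i];
        # tool axes: x down, z at yaw y, y at yaw y+90
        rows.append([round(-d[2]),round(d@[-np.sin(y),np.cos(y),0]),round(d@[np.cos(y),np.sin(y),0]),round(-dy/n,3)]);y+=dy/n
    for i in range(0,n,10): print(rows[i:i+10])
E
python3 - <<'E'
from h import *
way=[]
for a in np.radians(np.linspace(-60,28,8)):
    f=(np.degrees(a)+72)/100; r=625+f*0; way.append([r*np.cos(a),r*np.sin(a),235])
plan(way+[[557,297,235]],np.radians(58))
E
```

```text
[[-3, 33, -3, np.float64(-0.069)], [-3, 33, -1, np.float64(-0.069)], [-3, 33, 1, np.float64(-0.069)], [-3, 33, 3, np.float64(-0.069)], [0, 34, -2, np.float64(-0.069)], [0, 34, 1, np.float64(-0.069)], [0, 34, 3, np.float64(-0.069)], [0, 34, 5, np.float64(-0.069)], [0, 34, 0, np.float64(-0.069)], [0, 34, 3, np.float64(-0.069)]]
[[0, 34, 5, np.float64(-0.069)], [0, 33, 7, np.float64(-0.069)], [0, 34, 2, np.float64(-0.069)], [0, 34, 5, np.float64(-0.069)], [0, 34, 7, np.float64(-0.069)], [0, 33, 9, np.float64(-0.069)], [0, 34, 4, np.float64(-0.069)], [0, 34, 6, np.float64(-0.069)], [0, 33, 9, np.float64(-0.069)], [0, 32, 11, np.float64(-0.069)]]
[[0, 34, 6, np.float64(-0.069)], [0, 33, 8, np.float64(-0.069)], [0, 33, 11, np.float64(-0.069)], [0, 32, 13, np.float64(-0.069)], [0, 33, 8, np.float64(-0.069)], [0, 33, 10, np.float64(-0.069)], [0, 32, 12, np.float64(-0.069)], [0, 31, 15, np.float64(-0.069)], [0, 33, 10, np.float64(-0.069)], [0, 32, 12, np.float64(-0.069)]]
[[0, 31, 14, np.float64(-0.069)], [0, 30, 16, np.float64(-0.069)], [0, -2, 6, np.float64(-0.069)]]
```

Call:
send_rows(rows=[[-3,33,-3,-0.069],[-3,33,-1,-0.069],[-3,33,1,-0.069],[-3,33,3,-0.069],[0,34,-2,-0.069],[0,34,1,-0.069],[0,34,3,-0.069],[0,34,5,-0.069],[0,34,0,-0.069],[0,34,3,-0.069]], fingers=1)

```text
t: 0.98
ee_pos: [470.5, -402.6, 231.4]
orientation: [0.433, 1.531, -0.43]
ft_force: [0.3, -0.2, -0.1]
width: 87.6
```

```bash
python3 - <<'E'
from h import *
np.set_printoptions(precision=3,suppress=True)
p,M,o=pose();print(o['t'],p,np.degrees(yawz(M)))
grab('wrist','w1')
E
```

```text
0.9833 [ 470.484 -402.645  231.407] -31.540359081166297
```

View pics/w1.png

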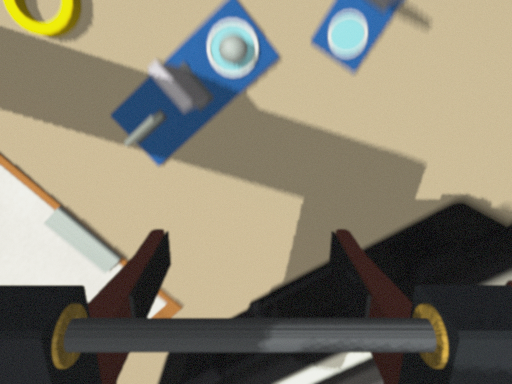

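The wrist view shows the tray whole: ball at (233,48), handle top near (158,70), tab near (145,128). I'll carry on to the stand.

Call:
send_rows(rows=[[0,34,5,-0.069],[0,33,7,-0.069],[0,34,2,-0.069],[0,34,5,-0.069],[0,34,7,-0.069],[0,33,9,-0.069],[0,34,4,-0.069],[0,34,6,-0.069],[0,33,9,-0.069],[0,32,11,-0.069]])

```text
t: 1.87
ee_pos: [613.8, -79.0, 229.9]
orientation: [-0.132, 1.57, 0.139]
ft_force: [0.7, 1.2, -0.3]
width: 87.7
```

```bash
python3 - <<'E'
from h import *
p,M,o=pose();print(o['t'],p,np.degrees(yawz(M)),o['qpos'])
plan([[557,297,235]],np.radians(58),step=36)
# tray measurement from saved w1
d=load('wrist');hsv=cv2.cvtColor(d['img'],cv2.COLOR_RGB2HSV);P=pts(d)
m=((hsv[...,0]>95)&(hsv[...,0]<125)&(hsv[...,1]>110)).astype(np.uint8);m[:, 300:]=0;m[200:]=0
m=cv2.morphologyEx(m,cv2.MORPH_CLOSE,np.ones((5,5)))
c,_=cv2.findContours(m,0,2);k=max(c,key=cv2.contourArea);h=cv2.convexHull(k)[:,0]
w=np.array([ray(d,*q,8)[:2] for q in h],np.float32);print('tray',cv2.minAreaRect(w),cv2.boxPoints(cv2.minAreaRect(w)))
m=cv2.inRange(hsv,(80,60,120),(95,255,255));m[:,300:]=0
c,_=cv2.findContours(m,0,2);k=max(c,key=cv2.contourArea);(x,y),r=cv2.minEnclosingCircle(cv2.convexHull(k));print('pocket px',x,y,r,ray(d,x,y,10))
E
```

```text
1.8667 [613.84573918 -79.02271181 229.85976566] 9.88323395542531 [-0.14927096  0.40857258  1.63462188  0.00450608  1.10317279 -0.32379807]
[[0, 35, 1, np.float64(-0.076)], [0, 34, 3, np.float64(-0.076)], [0, 34, 6, np.float64(-0.076)], [0, 33, 9, np.float64(-0.076)], [0, 33, 11, np.float64(-0.076)], [0, 32, 14, np.float64(-0.076)], [0, 31, 16, np.float64(-0.076)], [0, 29, 18, np.float64(-0.076)], [0, 28, 20, np.float64(-0.076)], [0, 26, 23, np.float64(-0.076)]]
[[0, 24, 24, np.float64(-0.076)]]
tray ((459.8477783203125, -295.71221923828125), (187.0843505859375, 76.40985107421875), 9.000489234924316) [[ 361.4805  -272.61172]
 [ 373.4343  -348.08072]
 [ 558.2151  -318.8127 ]
 [ 546.2612  -243.34372]]
pocket px 232.0739288330078 47.79377365112305 21.189197540283203 [ 518.30192606 -285.54678006   10.        ]
```

Call:
send_rows(rows=[[-1,35,1,-0.076],[-1,34,3,-0.076],[-1,34,6,-0.076],[-1,33,9,-0.076],[-1,33,11,-0.076],[0,32,14,-0.076],[0,31,16,-0.076],[0,29,18,-0.076],[0,28,20,-0.076],[0,26,23,-0.076]])

```text
t: 2.7
ee_pos: [554.3, 276.7, 234.7]
orientation: [-0.749, 1.44, 0.76]
ft_force: [1.3, -0.2, 1.1]
width: 87.8
```

Call:
send_rows(rows=[[0,24,24,-0.076],[0,0,0,0]])

```text
t: 2.87
ee_pos: [546.4, 316.5, 234.5]
orientation: [-0.815, 1.413, 0.828]
ft_force: [0.6, -1.0, -0.1]
width: 87.7
```

```bash
python3 - <<'E'
from h import *
p,M,o=pose();print(o['t'],p,np.degrees(yawz(M)),o['qpos'],M)
grab('wrist','w2');grab('side','s2')
E
```

```text
2.8667 [546.35681296 316.54731168 234.54791145] 60.394682135538766 [ 0.50238625  0.42133213  1.60287833  0.00879775  1.12056495 -0.55554709] [[-0.00659017 -0.8694244   0.49402204]
 [ 0.00541698  0.49399448  0.86944816]
 [-0.99996361  0.00840592  0.00145415]]
```

View pics/w2.png

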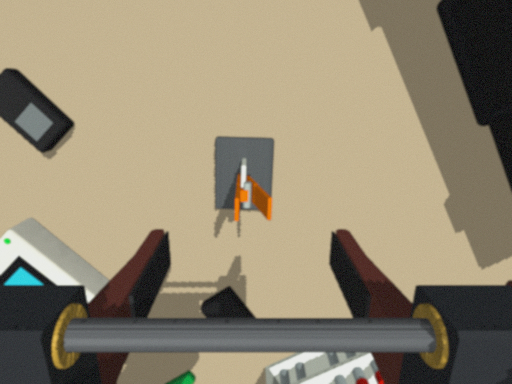

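View pics/s2.png

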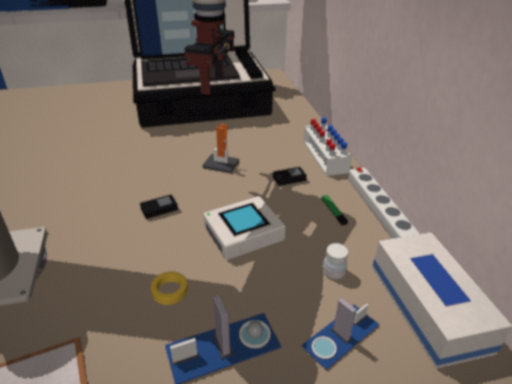

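```bash
python3 - <<'E'
from h import *
np.set_printoptions(precision=1,suppress=True)
d=load('wrist')
cv2.imwrite('pics/w2z.png',cv2.cvtColor(cv2.resize(d['img'][125:245,190:300],None,fx=5,fy=5,interpolation=cv2.INTER_CUBIC),cv2.COLOR_RGB2BGR))
p,M,o=pose();P=(pts(d)-p)@M  # tool coords
W=pts(d)
hsv=cv2.cvtColor(d['img'],cv2.COLOR_RGB2HSV)
m=np.zeros(hsv.shape[:2],bool);m[125:245,190:300]=1
org=m&(hsv[...,0]<18)&(hsv[...,1]>140)
for lo,hi in ((30,60),(60,85),(85,105),(105,116),(116,130)):
    s=org&(W[...,2]>lo)&(W[...,2]<hi);q=P[s]
    if len(q): print(lo,hi,len(q),'z',np.percentile(q[:,2],[0,10,50,90,100]),'y',np.percentile(q[:,1],[0,10,50,90,100]))
print('max h',W[org][:,2].max())
b=(m&(W[...,2]>6)&(W[...,2]<18)&(hsv[...,2]<110)).astype(np.uint8)
ys,xs=np.nonzero(b)
T=d['world_from_camera']
w=np.array([ray(d,x,y,12) for x,y in zip(xs,ys)]);t=(w-p)@M
print('base',cv2.minAreaRect(t[:,1:].astype(np.float32)))
E
```

```text
30 60 32 z [-8.5 -8.   2.9  5.1  7.2] y [-9.6 -8.  -6.9 -6.6 -6.4]
60 85 233 z [-8.7 -5.   7.2 11.1 14. ] y [-28.1 -23.4 -15.6  -6.7  -6.1]
85 105 177 z [-8.7 -5.8 13.9 16.5 19. ] y [-27.6 -24.1 -13.   -6.5  -5.8]
105 116 112 z [-8.8 -6.  18.2 19.8 23.1] y [-27.2 -24.3 -14.   -6.3  -5.7]
116 130 217 z [-8.4 -8.3 -4.8 23.2 24.1] y [-27.7 -25.5 -15.8  -7.1  -5.9]
max h 397.39706656230885
base ((-13.725959777832031, -3.091899871826172), (89.14921569824219, 68.07315063476562), 1.387894630432129)
```

View pics/w2z.png

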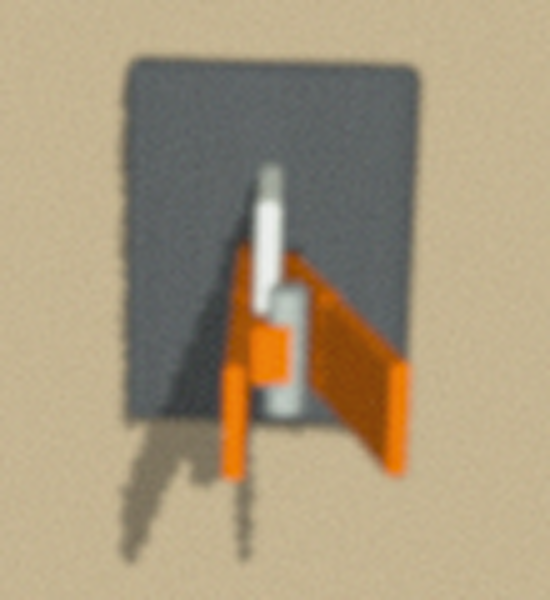

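Call:
send_rows(rows=[[0,-17,1.5,0.02],[35,0,0,0],[35,0,0,0],[35,0,0,0],[25,0,0,0],[0,0,0,0]])

```text
t: 3.47
ee_pos: [571.6, 295.8, 102.9]
orientation: [-0.783, 1.42, 0.788]
ft_force: [-1.0, -1.3, 0.2]
width: 87.8
```

```bash
python3 - <<'E'
from h import *
np.set_printoptions(precision=1,suppress=True)
p,M,o=pose();print(o['t'],p,np.degrees(yawz(M)),M)
d=grab('wrist','w3');W=pts(d);P=(W-p)@M
hsv=cv2.cvtColor(d['img'],cv2.COLOR_RGB2HSV)
org=(hsv[...,0]<18)&(hsv[...,1]>150)&(W[...,2]<130)&(W[...,2]>60)&(abs(P[...,2])<35)&(abs(P[...,1])<30)
for lo,hi in ((60,85),(85,105),(105,116),(116,130)):
    s=org&(W[...,2]>lo)&(W[...,2]<hi);q=P[s]
    if len(q): print(lo,hi,len(q),'z',np.percentile(q[:,2],[0,10,50,90,100]),'y',np.percentile(q[:,1],[0,10,50,90,100]))
print(np.percentile(W[org][:,2],[50,80,90,95,99,100]))
E
```

```text
3.4667 [571.6 295.8 102.9] 57.818572965922286 [[ 0.  -0.8  0.5]
 [ 0.   0.5  0.8]
 [-1.   0.   0. ]]
60 85 708 z [-7.6 -4.1  8.3 12.3 15.4] y [ 2.6  7.8 16.1 24.3 24.9]
85 105 610 z [-7.5 -4.6 15.7 18.3 21.2] y [ 3.8  7.1 18.3 24.5 25.1]
105 116 441 z [-7.3 -4.5 20.  21.6 24. ] y [ 3.8  7.1 17.4 24.5 25.1]
116 130 776 z [-7.2 -6.2 -2.9 25.1 26.2] y [ 2.5  5.8 15.1 23.7 25.1]
[103.4 119.  122.5 123.2 123.9 124.7]
```

View pics/w3.png

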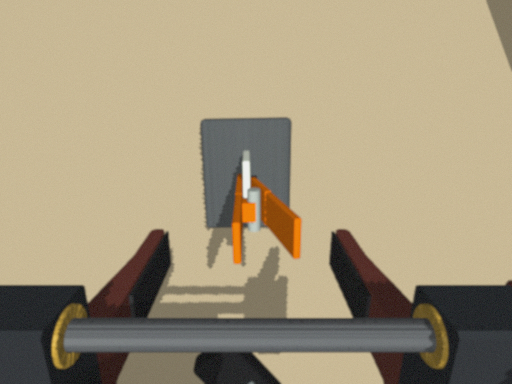

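```bash
python3 - <<'E'
from h import *
np.set_printoptions(precision=2,suppress=True)
p,M,o=pose();print(o['t'],p,o['qvel'])
d=grab('wrist','w4');W=pts(d)
p,M,o=pose();print(o['t'],p,o['qvel'],d['world_from_camera'][:3,3]-p)
P=(W-p)@M
hsv=cv2.cvtColor(d['img'],cv2.COLOR_RGB2HSV)
org=(hsv[...,0]<18)&(hsv[...,1]>150)&(W[...,2]<130)&(W[...,2]>60)&(abs(P[...,2])<35)&(abs(P[...,1])<30)
for lo,hi in ((60,85),(105,116),(116,130)):
    s=org&(W[...,2]>lo)&(W[...,2]<hi);q=P[s]
    if len(q): print(lo,hi,len(q),'z',np.percentile(q[:,2],[0,10,50,90,100]),'y',np.percentile(q[:,1],[0,10,50,90,100]))
print(np.percentile(W[org][:,2],[50,80,90,95,99,100]))
E
```

```text
3.5167 [572.49 296.11 104.98] [ 0.01 -0.05 -0.04  0.01  0.03 -0.  ]
3.5667 [573.63 297.33 107.21] [ 0.02 -0.04 -0.03  0.    0.   -0.  ] [-72.67  44.27 159.91]
60 85 675 z [-10.02  -6.35   1.54   9.98  13.74] y [ 3.75  8.99 17.4  25.4  26.05]
105 116 421 z [-9.24 -6.35 17.74 19.36 22.6 ] y [ 5.1   8.   18.7  25.43 26.11]
116 130 747 z [-9.27 -8.25 19.57 22.98 24.13] y [ 3.82  6.8  16.12 24.63 25.98]
[103.55 118.89 122.55 123.15 123.78 124.56]
```

Call:
send_rows(rows=[[0,8,0.5,0],[0,4,0,0],[0,0,0,0],[0,0,0,0]])

```text
t: 3.9
ee_pos: [567.7, 304.5, 114.3]
orientation: [-0.779, 1.406, 0.784]
ft_force: [-0.6, -0.4, -1.1]
width: 87.6
```

```bash
cat >> h.py <<'E'
def clipmeas(name='w'):
    np.set_printoptions(precision=2,suppress=True)
    p,M,o=pose();d=grab('wrist',name);W=pts(d)
    print(o['t'],p,np.degrees(yawz(M)),'qv',o['qvel'],'w',o['width'],'F',o['ft_force'])
    P=(W-p)@M;hsv=cv2.cvtColor(d['img'],cv2.COLOR_RGB2HSV)
    org=(hsv[...,0]<18)&(hsv[...,1]>150)&(abs(P[...,2])<35)&(abs(P[...,1])<40)&(P[...,0]>-90)&(P[...,0]<110)
    for k in ('z','y'):
        print(k,[(int(l),np.percentile(P[org&(W[...,2]>l)&(W[...,2]<=l+10)][:,{'z':2,'y':1}[k]],[0,5,50,95,100]).round(1).tolist()) for l in range(60,200,10) if (org&(W[...,2]>l)&(W[...,2]<=l+10)).sum()>10])
    print('top',np.percentile(W[org][:,2],[1,95,99]))
E
python3 -c "
from h import *
clipmeas('w5')"
```

```text
3.9 [567.66 304.53 114.28] 57.62044412734977 qv [ 0.01 -0.03 -0.01  0.    0.    0.01] w 87.56308512024735 F [-0.57 -0.35 -1.13]
z [(60, [-13.7, -13.2, 2.1, 4.8, 6.1]), (70, [-13.3, -12.0, 4.1, 6.5, 8.4]), (80, [-13.0, -10.2, -3.0, 8.8, 11.7]), (90, [-12.8, -11.5, 10.0, 12.1, 14.7]), (100, [-12.6, -11.2, 13.0, 15.2, 17.5]), (110, [-12.6, -10.5, 17.1, 20.4, 21.1]), (120, [-12.5, -11.9, -10.1, -8.4, 20.1])]
y [(60, [-3.4, -0.1, 16.6, 17.0, 17.2]), (70, [-4.5, -2.9, 11.5, 16.8, 17.4]), (80, [-3.4, -0.2, 7.8, 16.7, 17.3]), (90, [-3.4, -1.3, 10.1, 16.9, 17.4]), (100, [-3.6, -1.7, 11.0, 16.9, 17.4]), (110, [-4.9, -2.7, 8.8, 16.7, 17.5]), (120, [-5.3, -3.6, 7.0, 16.0, 16.5])]
top [ 44.08 123.08 123.75]
```

Call:
send_rows(rows=[[8,5,-2,0],[12,2,0,0],[3,0,0,0],[0,0,0,0]])

```text
t: 4.28
ee_pos: [561.2, 308.4, 91.5]
orientation: [-0.78, 1.401, 0.784]
ft_force: [-0.5, -0.6, -0.3]
width: 87.9
```

```bash
python3 -c "
from h import *
clipmeas('w6')"
```

```text
4.2833 [561.21 308.36  91.51] 57.68877604856433 qv [ 0.01  0.02  0.02 -0.   -0.01  0.  ] w 87.85792803621254 F [-0.54 -0.57 -0.3 ]
z [(60, [-13.0, -12.4, 2.7, 5.2, 6.4]), (70, [-12.9, -11.7, 4.6, 7.4, 9.5]), (80, [-12.6, -10.4, -2.5, 9.4, 11.9]), (90, [-12.3, -11.2, 10.8, 13.2, 15.1]), (100, [-12.1, -10.7, 13.7, 16.0, 18.2]), (110, [-11.5, -10.0, 17.7, 21.2, 21.8]), (120, [-11.4, -11.1, -9.3, -7.5, 20.8])]
y [(60, [-11.9, -7.5, 9.0, 9.6, 9.7]), (70, [-11.5, -9.4, 4.3, 9.4, 9.7]), (80, [-10.3, -7.8, 0.5, 9.2, 10.3]), (90, [-11.7, -9.7, 4.0, 9.3, 9.7]), (100, [-11.7, -9.4, 4.0, 9.4, 9.9]), (110, [-12.8, -10.4, 1.4, 9.1, 9.7]), (120, [-13.0, -11.3, -0.7, 8.4, 9.5])]
top [ 44.64 123.05 123.69]
```

Call:
send_rows(rows=[[0,-1,-2,0],[0,0,0,0],[0,0,0,0],[0,0,0,0],[0,0,0,0],[0,0,0,0]], fingers=0.2)

```text
t: 4.83
ee_pos: [561.1, 305.7, 91.0]
orientation: [-0.78, 1.402, 0.784]
ft_force: [-0.8, -0.3, 0.5]
width: 51.4
```

```bash
python3 -c "
from h import *
clipmeas('w7');print(pose()[1])"
```

```text
4.8333 [561.06 305.66  90.99] 57.67260957224416 qv [ 0. -0. -0.  0. -0. -0.] w 51.417248653663144 F [-0.79 -0.3   0.46]
z [(60, [-10.6, -10.0, 4.6, 7.8, 9.3]), (70, [-10.5, -9.3, 7.0, 9.7, 11.8]), (80, [-10.0, -7.9, 0.3, 12.0, 14.6]), (90, [-31.1, -8.9, 13.2, 15.9, 32.5]), (100, [-9.7, -8.3, 16.4, 26.8, 34.4]), (110, [-27.0, -7.7, 20.0, 23.5, 34.3]), (120, [-31.8, -8.9, -7.1, -5.2, 33.8]), (140, [-34.0, -32.9, 29.0, 33.3, 34.8]), (150, [-31.9, -31.2, 28.5, 34.4, 34.8]), (160, [-29.6, -26.9, -25.8, 32.4, 33.3]), (170, [-26.0, -25.9, -25.7, 28.8, 28.9])]
y [(60, [-10.1, -4.8, 10.3, 10.9, 11.2]), (70, [-11.2, -8.4, 5.4, 10.6, 11.3]), (80, [-9.5, -6.6, 1.6, 10.4, 11.0]), (90, [-9.7, -7.9, 6.3, 10.6, 12.0]), (100, [-9.9, -7.8, 3.9, 10.6, 12.5]), (110, [-10.6, -8.9, 3.2, 10.4, 12.5]), (120, [-11.9, -9.9, 0.6, 10.0, 12.6]), (140, [11.0, 11.5, 11.9, 12.6, 12.8]), (150, [-6.4, 8.4, 11.8, 12.3, 12.9]), (160, [-6.6, -6.3, -2.1, 12.2, 12.8]), (170, [-4.0, -3.3, 1.0, 8.1, 26.3])]
top [ 44.42 124.23 166.84]
[[ 0.02 -0.84  0.53]
 [ 0.01  0.53  0.84]
 [-1.   -0.01  0.02]]
```

View pics/w7.png

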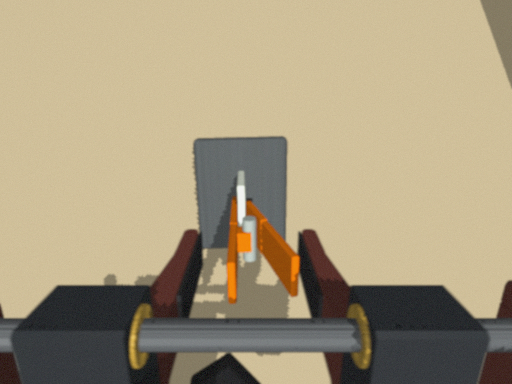

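Call:
send_rows(rows=[[0,0,0.5,0],[0,0,0,0],[0,0,0,0],[0,0,0,0],[0,0,0,0],[0,0,0,0],[0,0,0,0],[0,0,0,0]], fingers=0.2)

```text
t: 5.55
ee_pos: [560.6, 305.1, 90.8]
orientation: [-0.781, 1.404, 0.784]
ft_force: [-1.0, -0.8, 0.2]
width: 21.5
```

```bash
python3 -c "
from h import *
clipmeas('w8');print(pose()[1])"
```

```text
5.55 [560.6  305.07  90.85] 57.687561490840274 qv [-0. -0. -0.  0. -0.  0.] w 21.46041568992215 F [-1.02 -0.78  0.23]
z [(60, [-10.1, -9.8, -6.4, 11.4, 11.9]), (70, [-9.8, -8.2, -2.0, 10.3, 11.8]), (80, [-9.7, -9.0, -3.1, 11.2, 11.8]), (90, [-10.0, -9.4, 8.1, 12.2, 19.2]), (100, [-14.4, -9.4, -5.6, 12.1, 19.8]), (110, [-14.8, -9.4, -5.5, 11.9, 19.0]), (120, [-18.2, -9.5, 8.8, 12.0, 20.7]), (130, [-18.6, -18.6, 1.2, 19.8, 21.7]), (140, [-16.2, -15.2, 15.6, 21.9, 22.7]), (150, [-14.2, -13.4, -10.8, 16.4, 16.6]), (160, [-11.1, -11.0, -10.8, 15.0, 15.3])]
y [(60, [-1.9, 10.6, 11.0, 11.4, 11.6]), (70, [-6.5, -5.2, 3.2, 11.1, 11.6]), (80, [-4.4, -2.0, 10.3, 11.1, 11.5]), (90, [-1.8, 8.7, 10.5, 11.1, 12.2]), (100, [-8.0, -2.1, 10.3, 11.3, 12.2]), (110, [-11.6, -8.2, 7.9, 10.8, 12.6]), (120, [-10.8, -9.3, 0.2, 10.2, 12.6]), (130, [10.3, 11.3, 12.0, 12.6, 12.7]), (140, [11.3, 11.4, 11.9, 12.5, 12.5]), (150, [5.9, 8.2, 11.7, 12.4, 12.5]), (160, [-9.4, -9.1, -1.1, 12.4, 12.4])]
top [ 37.84 124.04 160.99]
[[ 0.02 -0.85  0.53]
 [ 0.01  0.53  0.85]
 [-1.   -0.01  0.02]]
```

View pics/w8.png

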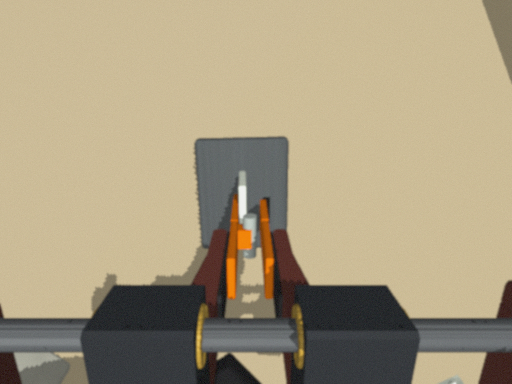

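Call:
send_rows(rows=[[-10,0,0,0],[-20,0,0,0],[-30,0,0,0],[-30,0,0,0],[-25,0,0,0],[-10,0,0,0],[0,0,0,0]], fingers=0.2)

```text
t: 6.18
ee_pos: [558.3, 304.6, 223.2]
orientation: [-0.78, 1.404, 0.785]
ft_force: [0.8, -0.0, -1.1]
width: 21.2
```

```bash
python3 -c "
from h import *
clipmeas('w9');print(pose()[1])
way=[]
p=pose()[0];
for a in np.radians(np.linspace(15,-38,6)):
    r=610 if a>-0.3 else 580; way.append([r*np.cos(a),r*np.sin(a),245])
plan(way+[[395,-307,245]],np.radians(-80.7),step=37)
"
```

```text
6.1833 [558.34 304.64 223.25] 57.68253516115671 qv [ 0.   -0.02 -0.    0.   -0.01 -0.  ] w 21.156229391143984 F [ 0.8  -0.05 -1.14]
z [(160, [-9.9, -9.8, -7.7, 14.2, 14.3]), (170, [-9.6, -9.4, 8.9, 13.2, 14.2]), (180, [-9.6, -9.1, 8.5, 11.6, 11.9]), (190, [-9.6, -9.2, -6.1, 11.5, 11.9])]
y [(160, [-6.6, -3.1, 11.1, 11.5, 11.6]), (170, [-5.3, 2.9, 11.0, 11.5, 11.6]), (180, [10.6, 10.8, 11.1, 11.4, 11.5]), (190, [2.9, 5.1, 10.8, 11.3, 11.5])]
top [169.11 256.39 290.79]
[[ 0.02 -0.84  0.53]
 [ 0.01  0.53  0.84]
 [-1.   -0.01  0.02]]
[[-5, -21, -21, np.float64(0.089)], [-5, -23, -20, np.float64(0.089)], [-5, -24, -17, np.float64(0.089)], [-5, -26, -15, np.float64(0.089)], [-5, -27, -13, np.float64(0.089)], [0, -26, -11, np.float64(0.089)], [0, -27, -8, np.float64(0.089)], [0, -28, -6, np.float64(0.089)], [0, -28, -3, np.float64(0.089)], [0, -28, -6, np.float64(0.089)]]
[[0, -28, -4, np.float64(0.089)], [0, -28, -1, np.float64(0.089)], [0, -28, 1, np.float64(0.089)], [0, -28, -1, np.float64(0.089)], [0, -28, 1, np.float64(0.089)], [0, -28, 4, np.float64(0.089)], [0, -27, 6, np.float64(0.089)], [0, -28, -4, np.float64(0.089)], [0, -28, -1, np.float64(0.089)], [0, -28, 1, np.float64(0.089)]]
[[0, -28, 4, np.float64(0.089)], [0, -34, 11, np.float64(0.089)], [0, -33, 14, np.float64(0.089)], [0, -32, 16, np.float64(0.089)], [0, -12, -24, np.float64(0.089)], [0, -14, -23, np.float64(0.089)], [0, -16, -21, np.float64(0.089)]]
```

View pics/w9.png

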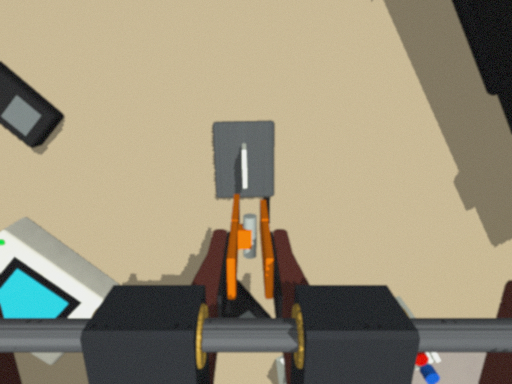

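Call:
send_rows(rows=[[-5,-21,-21,0.089],[-5,-23,-20,0.089],[-5,-24,-17,0.089],[-5,-26,-15,0.089],[-5,-27,-13,0.089],[0,-26,-11,0.089],[0,-27,-8,0.089],[0,-28,-6,0.089],[0,-28,-3,0.089],[0,-28,-6,0.089]])

```text
t: 7.07
ee_pos: [599.7, 10.4, 228.1]
orientation: [-0.059, 1.574, 0.076]
ft_force: [0.4, -0.1, -0.8]
width: 21.7
```

Call:
send_rows(rows=[[0,-28,-4,0.089],[0,-28,-1,0.089],[0,-28,1,0.089],[0,-28,-1,0.089],[0,-28,1,0.089],[0,-28,4,0.089],[0,-27,6,0.089],[0,-28,-4,0.089],[0,-20,-1,0.089],[0,-10,0,0.089]])

```text
t: 7.9
ee_pos: [517.4, -239.3, 205.2]
orientation: [0.673, 1.501, -0.667]
ft_force: [-0.0, -0.5, -0.8]
width: 21.8
```

```bash
python3 -c "
from h import *
p,M,o=pose();print(p,np.degrees(yawz(M)),M,o['qvel'])
plan([[395,-307,240]],np.radians(-80.7),step=25)
"
```

```text
[ 517.38212643 -239.31765211  205.22418215] -48.93184158440219 [[-0.03019543  0.75363914  0.65659446]
 [ 0.01770556  0.65719421 -0.75351329]
 [-0.99938719 -0.01112729 -0.03318786]] [-0.21370058 -0.02644453  0.11298603 -0.00114169 -0.04570103  0.91918399]
[[-6, -23, -5, np.float64(0.092)], [-6, -23, -3, np.float64(0.092)], [-6, -23, -1, np.float64(0.092)], [-6, -23, 2, np.float64(0.092)], [-6, -23, 4, np.float64(0.092)], [-6, -23, 6, np.float64(0.092)]]
```

Call:
send_rows(rows=[[-6,-20,-5,0.08],[-6,-23,-3,0.09],[-6,-23,-1,0.09],[-6,-20,2,0.09],[-6,-12,4,0.07],[-2,-5,2,0.03],[0,0,0,0]])

```text
t: 8.48
ee_pos: [416.4, -293.5, 227.0]
orientation: [1.036, 1.369, -1.047]
ft_force: [0.0, -0.2, -0.6]
width: 21.7
```

```bash
python3 -c "
from h import *
np.set_printoptions(precision=3,suppress=True)
p,M,o=pose();print(p,np.degrees(yawz(M)),M,o['qvel'])
grab('wrist','w10')
p,M,o=pose();print(p,np.degrees(yawz(M)),M,o['qvel'])
"
```

```text
[ 416.399 -293.533  227.035] -76.51100052608145 [[-0.048  0.971  0.233]
 [ 0.029  0.235 -0.972]
 [-0.998 -0.04  -0.04 ]] [-0.004  0.015  0.014  0.005 -0.014 -0.014]
[ 416.716 -293.163  226.765] -76.40940308111693 [[-0.048  0.971  0.235]
 [ 0.03   0.236 -0.971]
 [-0.998 -0.04  -0.04 ]] [ 0.021  0.007 -0.011  0.005  0.001 -0.017]
```

View pics/w10.png

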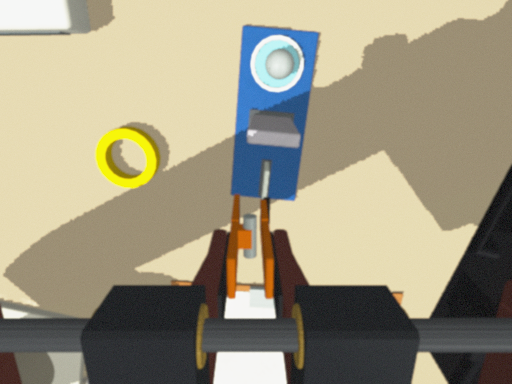

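Call:
send_rows(rows=[[0,20,22,0],[0,20,22,0],[0,20,22,0],[0,20,22,0],[0,0,0,0],[0,0,0,0],[0,0,0,0]])

```text
t: 9.12
ee_pos: [520.9, -355.4, 210.9]
orientation: [1.025, 1.387, -1.033]
ft_force: [0.6, 0.2, 0.3]
width: 21.6
```

```bash
python3 -c "
from h import *
np.set_printoptions(precision=3,suppress=True)
p,M,o=pose();print(p,np.degrees(yawz(M)),M,o['qvel'])
"
```

```text
[ 520.857 -355.412  210.883] -75.44586729672754 [[-0.055  0.966  0.251]
 [ 0.037  0.253 -0.967]
 [-0.998 -0.044 -0.049]] [ 0.015  0.016  0.014  0.002  0.003 -0.008]
```

Call:
send_rows(rows=[[-30,0,0,0],[-30,0,0,0],[0,0,0,0],[0,0,0,0]])

```text
t: 9.45
ee_pos: [520.7, -352.6, 268.5]
orientation: [1.022, 1.4, -1.031]
ft_force: [0.2, 1.2, -0.8]
width: 21.4
```

```bash
cat >> h.py <<'E'
def tilt():
    np.set_printoptions(precision=3,suppress=True)
    p,M,o=pose();r=p[:2]/np.hypot(*p[:2])
    print('t',o['t'],p.round(1),'r',np.hypot(*p[:2]).round(1),'yaw',np.degrees(yawz(M)).round(2),'tilt out/left',(M[:2,0]@r).round(4),(M[1,0]*r[0]-M[0,0]*r[1]).round(4),'qv',np.abs(o['qvel']).max().round(3),'w',round(o['width'],1),'F',o['ft_force'].round(1))
    print(o['qpos'])
E
python3 -c "
from h import *
tilt()"
```

```text
t 9.45 [ 520.7 -352.6  268.5] r 628.8 yaw -75.17 tilt out/left -0.0766 -0.0003 qv 0.042 w 21.4 F [ 0.2  1.2 -0.8]
[-0.613  0.42   1.525 -0.002  1.273  0.698]
```

Call:
send_rows(rows=[[30,0,0,0],[30,0,0,0],[0,0,0,0],[0,0,0,0]])

```text
t: 9.78
ee_pos: [515.4, -347.8, 207.7]
orientation: [1.02, 1.399, -1.028]
ft_force: [0.9, -0.5, 0.7]
width: 21.4
```

```bash
python3 -c "
from h import *
tilt()"
```

```text
t 9.7833 [ 515.4 -347.8  207.7] r 621.7 yaw -75.03 tilt out/left -0.0747 -0.0002 qv 0.06 w 21.4 F [ 0.9 -0.5  0.7]
[-0.612  0.469  1.596 -0.002  1.152  0.697]
```

Call:
send_rows(rows=[[5,0,0,0],[5,0,0,0],[5,0,0,0],[5,0,0,0],[5,0,0,0],[5,0,0,0]])

```text
t: 10.28
ee_pos: [514.6, -347.1, 179.3]
orientation: [1.02, 1.395, -1.027]
ft_force: [-0.0, -0.7, -0.9]
width: 21.5
```

```bash
python3 -c "
from h import *
tilt()"
```

```text
t 10.2833 [ 514.6 -347.1  179.3] r 620.7 yaw -74.99 tilt out/left -0.0702 -0.0001 qv 0.124 w 21.5 F [-0.  -0.7 -0.9]
[-0.612  0.498  1.621 -0.002  1.093  0.697]
```

Call:
send_rows(rows=[[-5,0,0,0],[-5,0,0,0],[-5,0,0,0],[-5,0,0,0],[-5,0,0,0],[-5,0,0,0]])

```text
t: 10.78
ee_pos: [516.2, -348.2, 210.9]
orientation: [1.02, 1.396, -1.027]
ft_force: [0.0, 0.6, -0.5]
width: 21.1
```

```bash
python3 -c "
from h import *
tilt()"
```

```text
t 10.7833 [ 516.2 -348.2  210.9] r 622.6 yaw -74.99 tilt out/left -0.0718 -0.0001 qv 0.13 w 21.1 F [ 0.   0.6 -0.5]
[-0.612  0.466  1.593 -0.002  1.155  0.696]
```

Call:
send_rows(rows=[[0,0,0,0.1],[0,0,0,0.1],[0,0,0,-0.1],[0,0,0,-0.1]])

```text
t: 11.12
ee_pos: [518.0, -349.5, 216.0]
orientation: [1.026, 1.386, -1.034]
ft_force: [0.3, 0.6, -0.6]
width: 21.8
```

```bash
python3 -c "
from h import *
tilt()"
```

```text
t 11.1167 [ 518.  -349.5  216. ] r 624.8 yaw -75.54 tilt out/left -0.0654 -0.0002 qv 1.113 w 21.8 F [ 0.3  0.6 -0.6]
[-0.612  0.46   1.589 -0.002  1.158  0.706]
```

Call:
send_rows(rows=[[0,0,0,0],[0,0,0,0],[0,0,0,0],[0,0,0,0],[0,0,0,0]])

```text
t: 11.53
ee_pos: [518.6, -349.9, 218.3]
orientation: [1.03, 1.381, -1.037]
ft_force: [0.6, -0.4, -0.3]
width: 21.4
```

```bash
python3 -c "
from h import *
tilt()"
```

```text
t 11.5333 [ 518.6 -349.9  218.3] r 625.6 yaw -75.81 tilt out/left -0.0626 -0.0003 qv 0.016 w 21.4 F [ 0.6 -0.4 -0.3]
[-0.612  0.458  1.587 -0.002  1.16   0.711]
```

Call:
send_rows(rows=[[4,0,0,0],[0,0,0,0],[4,0,0,0],[0,0,0,0],[4,0,0,0],[0,0,0,0],[4,0,0,0],[0,0,0,0]])

```text
t: 12.2
ee_pos: [517.3, -349.0, 199.9]
orientation: [1.031, 1.382, -1.039]
ft_force: [-0.7, 0.1, 0.0]
width: 21.7
```

```bash
python3 -c "
from h import *
tilt()"
```

```text
t 12.2 [ 517.3 -349.   199.9] r 624.0 yaw -75.95 tilt out/left -0.064 -0.0002 qv 0.015 w 21.7 F [-0.7  0.1  0. ]
[-0.612  0.476  1.604 -0.002  1.126  0.713]
```

Call:
send_rows(rows=[[-30,0,0,0],[30,0,0,0],[-30,0,0,0],[30,0,0,0]])

```text
t: 12.53
ee_pos: [519.6, -350.6, 202.2]
orientation: [1.032, 1.383, -1.04]
ft_force: [1.9, -1.7, 1.2]
width: 21.4
```

```bash
python3 -c "
from h import *
tilt()"
```

```text
t 12.5333 [ 519.6 -350.6  202.2] r 626.8 yaw -75.96 tilt out/left -0.0655 -0.0002 qv 0.771 w 21.4 F [ 1.9 -1.7  1.2]
[-0.612  0.478  1.594 -0.002  1.135  0.713]
```

```bash
cat >> h.py <<'E'
def tray(name):
    np.set_printoptions(precision=2,suppress=True)
    p,M,o=pose();d=grab('wrist',name);W=pts(d);hsv=cv2.cvtColor(d['img'],cv2.COLOR_RGB2HSV)
    near=(np.hypot(W[...,0]-460,W[...,1]+296)<130)
    m=near&(hsv[...,0]>95)&(hsv[...,0]<125)&(hsv[...,1]>110)&(W[...,2]<25)
    print('plate z',np.median(W[m][:,2]),m.sum())
    rct=cv2.minAreaRect(W[m][:,:2].astype(np.float32));print('rect',rct)
    for lo,hi,nm in ((40,60,'tab'),(100,130,'handle')):
        c=(392.7,-306.7) if nm=='tab' else (460,-296)
        s=(np.hypot(W[...,0]-c[0],W[...,1]-c[1])<35)&(W[...,2]>lo)&(W[...,2]<hi)&(hsv[...,1]<90)
        if s.sum()<5: print(nm,'few');continue
        q=W[s];zt=np.percentile(q[:,2],95);q=q[q[:,2]>zt-3]
        rr=cv2.minAreaRect(q[:,:2].astype(np.float32));print(nm,len(q),'ztop',zt,'mean',q.mean(0),'rect',rr)
    ci=None
    m=(near&(hsv[...,0]>80)&(hsv[...,0]<97)&(hsv[...,1]>50)&(W[...,2]<25)).astype(np.uint8)
    c,_=cv2.findContours(m,0,2)
    if c:
        (x,y),r=cv2.minEnclosingCircle(max(c,key=cv2.contourArea));print('pocket',ray(d,x,y,10),r)
E
python3 -c "
from h import *
d=load('wrist')
tray('w11');tilt()"
```

```text
plate z 8.227471909239739 3905
rect ((459.2491455078125, -298.22821044921875), (185.1097412109375, 77.1920394897461), 8.855082511901855)
tab 138 ztop 51.16203201315829 mean [ 392.49 -307.97   50.1 ] rect ((390.7919006347656, -308.15716552734375), (41.767417907714844, 5.276873588562012), 8.445845603942871)
handle 624 ztop 115.9721409795464 mean [ 458.63 -297.96  114.97] rect ((458.0411376953125, -297.8840026855469), (12.798980712890625, 43.63196563720703), 8.971056938171387)
pocket [ 516.26 -289.31   10.  ] 20.223848342895508
t 12.5833 [ 512.6 -345.8  189.8] r 618.3 yaw -76.0 tilt out/left -0.085 0.0001 qv 0.113 w 21.8 F [-3.   2.2 -6.7]
[-0.612  0.489  1.609 -0.002  1.128  0.713]
```

View pics/w11.png

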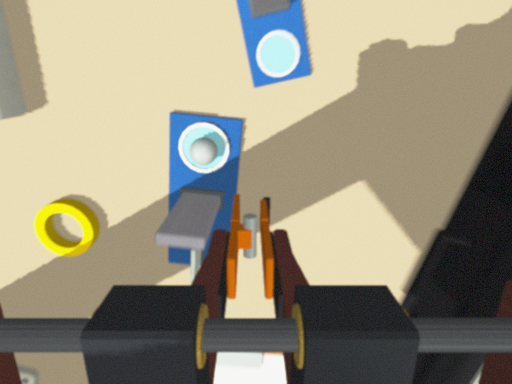

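```bash
python3 -c "
from h import *
tilt();plan([[505,-343,210],[396,-311,212]],np.radians(-81.1),step=20)"
```

```text
t 12.5833 [ 512.6 -345.8  189.8] r 618.3 yaw -76.0 tilt out/left -0.085 0.0001 qv 0.113 w 21.8 F [-3.   2.2 -6.7]
[-0.612  0.489  1.609 -0.002  1.128  0.713]
[[-10, -3, -2, np.float64(0.011)], [-10, -3, -2, np.float64(0.011)], [0, -17, -9, np.float64(0.011)], [0, -17, -9, np.float64(0.011)], [0, -17, -9, np.float64(0.011)], [0, -17, -9, np.float64(0.011)], [0, -17, -8, np.float64(0.011)], [0, -17, -8, np.float64(0.011)]]
```

Call:
send_rows(rows=[[-12,0,0,0],[-14,-3,-2,0],[-8,-14,-8,0.015],[0,-17,-9,0.015],[0,-17,-9,0.015],[0,-17,-9,0.015],[0,-14,-7,0.015],[0,-6,-3,0.015],[0,0,0,0],[0,0,0,0]])

```text
t: 13.42
ee_pos: [416.7, -319.6, 243.7]
orientation: [1.101, 1.363, -1.118]
ft_force: [1.2, -0.6, -0.3]
width: 21.4
```

```bash
python3 -c "
from h import *
tilt();tray('w12');clipmeas('w13')"
```

```text
t 13.4167 [ 416.7 -319.6  243.7] r 525.1 yaw -81.38 tilt out/left -0.0826 -0.0055 qv 0.022 w 21.4 F [ 1.2 -0.6 -0.3]
[-0.673  0.291  1.778 -0.008  1.156  0.749]
plate z 8.189534481555995 6630
rect ((457.86669921875, -298.2779846191406), (187.7290802001953, 77.88528442382812), 8.628808975219727)
tab 137 ztop 51.471828075774674 mean [ 390.56 -308.11   50.35] rect ((390.27850341796875, -308.16339111328125), (40.648773193359375, 3.594414710998535), 8.484772682189941)
handle 671 ztop 116.2968528402707 mean [ 457.9  -297.69  115.08] rect ((457.8820495605469, -297.5707092285156), (11.639762878417969, 43.03059005737305), 9.346521377563477)
pocket [ 517.18 -288.83   10.  ] 22.455610275268555
13.4667 [ 416.96 -319.76  243.71] -81.36995118280691 qv [ 0.    0.02 -0.01 -0.   -0.01 -0.  ] w 21.259506187461653 F [ 0.31 -1.2  -0.43]
z [(180, [-11.5, -11.4, -10.1, -1.8, 9.5]), (190, [-11.9, -11.6, 6.4, 10.8, 11.8])]
y [(180, [10.0, 10.3, 10.8, 11.0, 11.1]), (190, [-1.8, 4.6, 10.6, 11.0, 11.1])]
top [192.33 275.08 298.46]
```

View pics/w13.png

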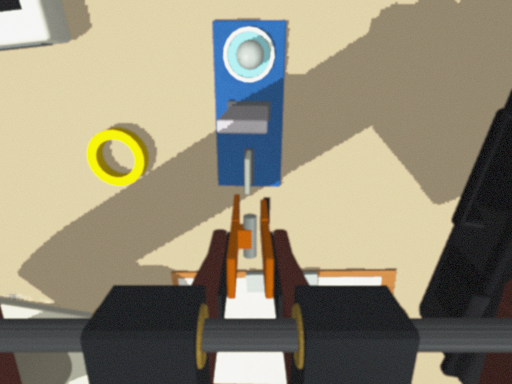

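Call:
send_rows(rows=[[8,-5,-2,0],[18,-6,-3,0],[20,-6,-3,0],[20,0,0,0],[14,0,0,0],[6,0,0,0],[0,0,0,0],[0,0,0,0]])

```text
t: 14.18
ee_pos: [394.5, -310.5, 152.4]
orientation: [1.098, 1.366, -1.115]
ft_force: [0.8, -0.1, -0.2]
width: 21.7
```

```bash
cat >> h.py <<'E'
def tabrel(tab=(390.8,-308.1,50.5),yaw=-81.2):
    p,M,o=pose();tab=np.array(tab)
    # jaw mid point 10 mm above tips
    j=p+M@np.array([50,0.5,0.3]);tip=p+M@np.array([60,0.5,0.3])
    e=tab-j;e[2]=0
    y=yawz(M);print('shift y,z',e@[-np.sin(y),np.cos(y),0],e@[np.cos(y),np.sin(y),0],'tip z',tip[2],'yaw err',np.degrees(y)-yaw,'tooltilt',M[2,1],M[2,2])
E
python3 -c "
from h import *
tilt();tabrel();tray('w14');clipmeas('w15')"
```

```text
t 14.1833 [ 394.5 -310.5  152.4] r 502.0 yaw -81.13 tilt out/left -0.0835 -0.0065 qv 0.018 w 21.7 F [ 0.8 -0.1 -0.2]
[-0.686  0.381  1.897 -0.01   0.947  0.735]
shift y,z -0.667199427697704 -0.4096800330427564 tip z 92.58471147134155 yaw err 0.07423161936361566 tooltilt -0.061516660191562766 -0.05681108772611493
plate z 8.187563358919647 10084
rect ((449.764404296875, -299.1941833496094), (171.29998779296875, 78.32599639892578), 8.63267993927002)
tab 265 ztop 50.9813431128116 mean [ 391.84 -307.99   49.99] rect ((390.6318664550781, -308.28369140625), (41.528533935546875, 4.301898956298828), 9.085631370544434)
handle 1492 ztop 116.07906033528486 mean [ 457.96 -297.92  114.99] rect ((457.65240478515625, -297.82147216796875), (11.805862426757812, 43.74458694458008), 9.266666412353516)
pocket [ 516.44 -291.03   10.  ] 30.516538619995117
14.2333 [ 394.53 -310.56  152.64] -81.12536471801154 qv [-0.   -0.02 -0.01  0.    0.    0.  ] w 21.348824865126343 F [ 0.25 -0.26 -0.39]
z [(90, [-11.4, -11.4, -9.9, 10.6, 11.9]), (100, [-11.8, -11.6, 6.5, 10.9, 10.9]), (110, [-11.8, -11.4, -8.5, 9.3, 9.5]), (120, [-11.9, -11.4, -8.3, 9.4, 9.7]), (130, [-11.8, -11.3, -5.6, 9.0, 9.7]), (140, [-11.2, -9.9, -4.4, 7.7, 9.0]), (150, [-12.2, -11.5, 5.8, 9.2, 13.2]), (160, [-18.1, -11.8, -8.1, 9.7, 14.8]), (170, [-13.5, -11.5, 5.7, 9.5, 10.0]), (180, [-19.9, -11.9, -8.0, 9.5, 17.3])]
y [(90, [-3.4, 6.9, 10.8, 11.1, 11.1]), (100, [3.1, 5.1, 10.7, 11.0, 11.1]), (110, [10.2, 10.4, 10.7, 11.0, 11.2]), (120, [3.8, 6.1, 10.5, 10.9, 11.3]), (130, [2.5, 4.8, 10.1, 10.9, 11.1]), (140, [-6.8, -5.3, 2.5, 10.5, 11.1]), (150, [-2.2, 9.5, 10.2, 10.6, 11.5]), (160, [-2.3, 1.6, 10.1, 10.7, 12.1]), (170, [-2.1, 3.0, 9.9, 10.6, 11.3]), (180, [-11.5, -9.6, 0.7, 9.9, 11.9])]
top [101.53 183.4  191.1 ]
```

View pics/w15.png

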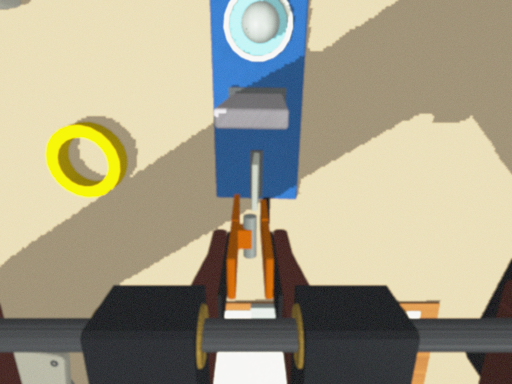

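Call:
send_rows(rows=[[8,0,0.2,0],[12,0.7,0.7,0],[10,0.6,0.6,0],[5,0.3,0.3,0],[0,0,0,0],[0,0,0,0]])

```text
t: 14.78
ee_pos: [396.9, -312.8, 118.5]
orientation: [1.096, 1.356, -1.113]
ft_force: [-0.6, -0.9, -0.7]
width: 21.4
```

```bash
python3 -c "
from h import *
tilt();tabrel(tab=(390.8,-308.2,50.5))
for n in ('side','wrist'):
  d=grab(n,n+'16')
d=load('side');cv2.imwrite('pics/s16z.png',cv2.cvtColor(cv2.resize(d['img'][264:384,150:300],None,fx=5,fy=5,interpolation=cv2.INTER_CUBIC),cv2.COLOR_RGB2BGR))
"
```

```text
t 14.7833 [ 396.9 -312.8  118.5] r 505.4 yaw -81.09 tilt out/left -0.0745 -0.0067 qv 0.009 w 21.4 F [-0.6 -0.9 -0.7]
[-0.686  0.435  1.914 -0.011  0.867  0.735]
shift y,z -3.0785452777043676 -3.2812590053605684 tip z 58.59629373907059 yaw err 0.11398107903319499 tooltilt -0.05552011569667181 -0.050095378199840834
```

View pics/s16z.png

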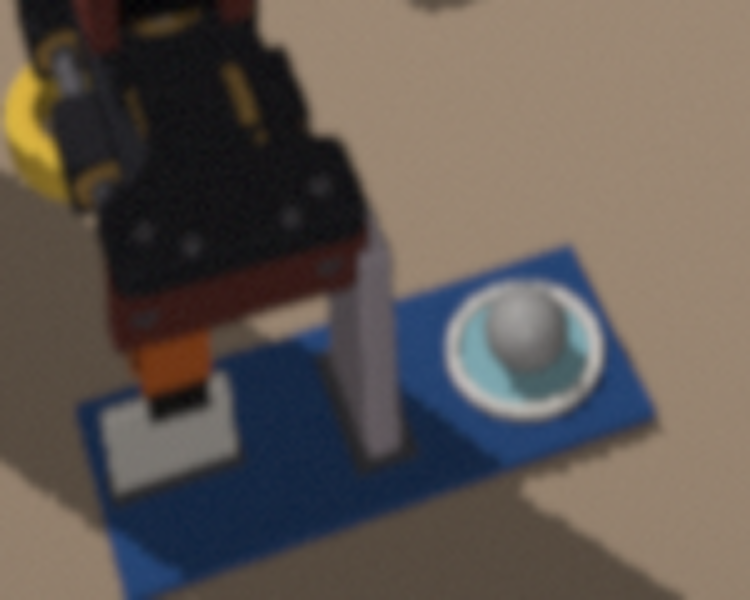

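View pics/wrist16.png

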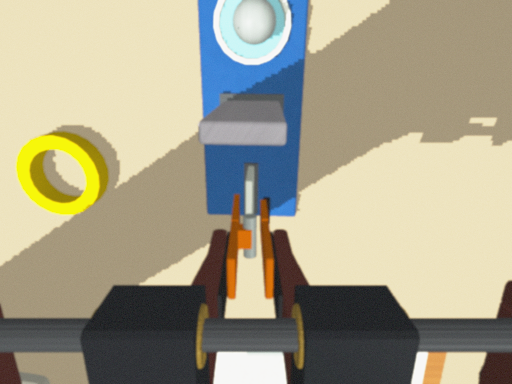

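Call:
send_rows(rows=[[0,-2,-2,0],[2,-1,-1,0],[0,0,0,0],[0,0,0,0]])

```text
t: 15.22
ee_pos: [393.7, -310.5, 118.2]
orientation: [1.096, 1.353, -1.112]
ft_force: [0.2, 0.7, -0.8]
width: 21.4
```

```bash
python3 -c "
from h import *
tilt();tabrel(tab=(390.8,-308.2,50.5));tray('w17')
"
```

```text
t 15.2167 [ 393.7 -310.5  118.2] r 501.4 yaw -81.08 tilt out/left -0.0718 -0.0069 qv 0.006 w 21.4 F [ 0.2  0.7 -0.8]
[-0.687  0.43   1.924 -0.011  0.859  0.735]
shift y,z -0.27768980188127773 -0.6494014387377673 tip z 58.28404606251247 yaw err 0.1170771704164082 tooltilt -0.05377799540361067 -0.04807162830296047
plate z 8.18778300592328 11719
rect ((447.18798828125, -299.6019287109375), (166.03314208984375, 78.46520233154297), 8.690139770507812)
tab 243 ztop 51.202345434532546 mean [ 397.79 -306.7    50.31] rect ((395.6573486328125, -306.5798645019531), (28.618452072143555, 17.139423370361328), 32.98001480102539)
handle 2125 ztop 116.06108677179313 mean [ 458.01 -297.84  114.97] rect ((457.71136474609375, -297.7015686035156), (12.017845153808594, 43.80625915527344), 9.347901344299316)
pocket [ 518.13 -301.56   10.  ] 22.825523376464844
```

View pics/w17.png

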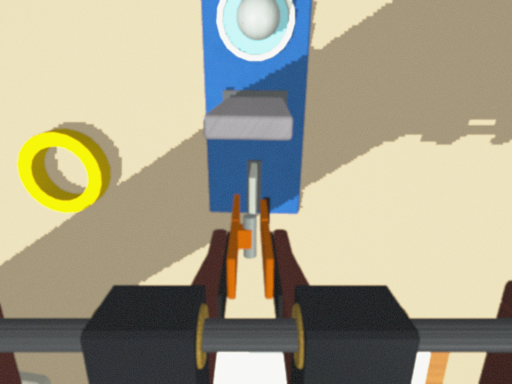

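Call:
send_rows(rows=[[6,0,-0.2,0],[8,-0.2,-0.3,0],[6,-0.2,-0.3,0],[4,0,0,0],[0,0,0,0],[0,0,0,0]])

```text
t: 15.77
ee_pos: [391.3, -308.5, 91.3]
orientation: [1.096, 1.354, -1.113]
ft_force: [0.1, 0.9, -0.9]
width: 21.7
```

```bash
python3 -c "
from h import *
tilt();tabrel(tab=(390.8,-308.2,50.5))
d=grab('side');cv2.imwrite('pics/s18z.png',cv2.cvtColor(cv2.resize(d['img'][264:384,150:300],None,fx=5,fy=5,interpolation=cv2.INTER_CUBIC),cv2.COLOR_RGB2BGR))
grab('wrist','w18')
"
```

```text
t 15.7667 [ 391.3 -308.5   91.3] r 498.3 yaw -81.08 tilt out/left -0.0725 -0.0068 qv 0.016 w 21.7 F [ 0.1  0.9 -0.9]
[-0.686  0.472  1.942 -0.011  0.8    0.736]
shift y,z 1.78329083472516 1.764634786709832 tip z 31.405140502405082 yaw err 0.11581414914751065 tooltilt -0.05420046926186545 -0.04859836859837252
```

View pics/s18z.png

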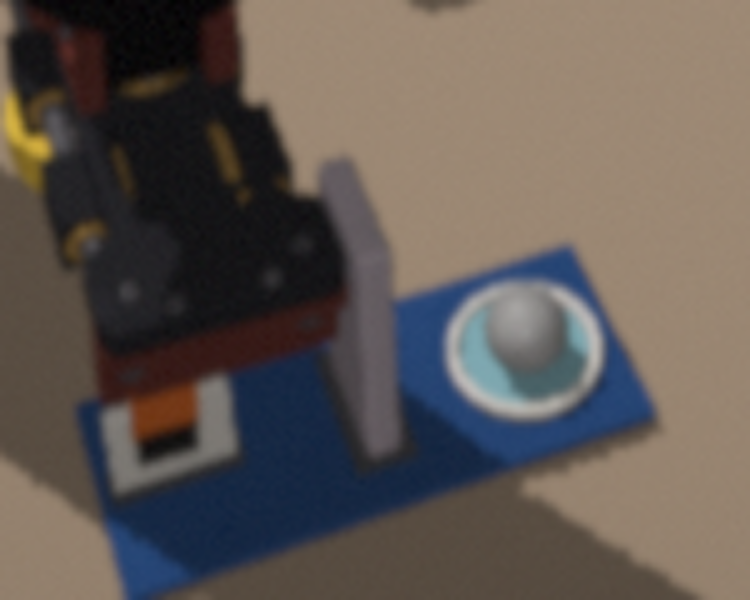

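View pics/w18.png

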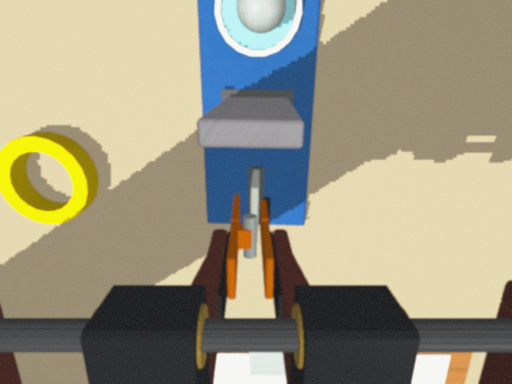

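Call:
send_rows(rows=[[0,0.5,2,0],[0,0.5,1.5,0],[0,0,0,0]])

```text
t: 16.12
ee_pos: [393.5, -312.5, 91.9]
orientation: [1.096, 1.353, -1.112]
ft_force: [0.4, -0.6, -1.2]
width: 21.7
```

```bash
python3 -c "
from h import *
tilt();tabrel(tab=(390.8,-308.2,50.5))"
```

```text
t 16.1167 [ 393.5 -312.5   91.9] r 502.5 yaw -81.07 tilt out/left -0.0708 -0.0071 qv 0.004 w 21.7 F [ 0.4 -0.6 -1.2]
[-0.69   0.475  1.934 -0.012  0.803  0.732]
shift y,z 0.1351857823392809 -2.6451554620583293 tip z 31.982270578751788 yaw err 0.12657374398234822 tooltilt -0.053127922030206 -0.047369136678344304
```

Call:
send_rows(rows=[[0,0,0,0],[0,0,0,0],[0,0,0,0],[0,0,0,0],[0,0,0,0],[0,0,0,0],[0,0,0,0]], fingers=0.9)

```text
t: 16.7
ee_pos: [394.0, -313.1, 92.6]
orientation: [1.096, 1.351, -1.112]
ft_force: [-0.3, -0.1, 0.0]
width: 64.6
```

```bash
python3 -c "
from h import *
tilt();clipmeas('w19')
d=grab('side');cv2.imwrite('pics/s19z.png',cv2.cvtColor(cv2.resize(d['img'][264:384,150:300],None,fx=5,fy=5,interpolation=cv2.INTER_CUBIC),cv2.COLOR_RGB2BGR))"
```

```text
t 16.7 [ 394.  -313.1   92.6] r 503.2 yaw -81.08 tilt out/left -0.0693 -0.0071 qv 0.001 w 64.6 F [-0.3 -0.1  0. ]
[-0.69   0.474  1.933 -0.012  0.804  0.732]
16.7 [ 394.   -313.06   92.59] -81.08435697127867 qv [0. 0. 0. 0. 0. 0.] w 64.63871099670469 F [-0.26 -0.07  0.01]
z [(60, [-10.1, -9.4, 4.7, 7.5, 8.8]), (70, [-10.4, -9.3, 6.3, 8.9, 10.1]), (80, [-11.0, -8.8, -2.1, 10.0, 12.3]), (90, [-11.5, -10.4, 10.7, 13.0, 33.6]), (100, [-11.9, -10.8, 13.1, 15.5, 33.9]), (110, [-35.0, -10.8, 16.2, 19.3, 32.9]), (120, [-12.9, -12.7, -11.1, -9.4, 35.0]), (160, [-34.7, 8.8, 32.5, 33.0, 33.1]), (170, [32.3, 32.3, 32.5, 32.7, 32.7])]
y [(60, [-9.3, -4.9, 9.8, 10.7, 10.9]), (70, [-9.7, -8.0, 5.4, 10.5, 10.9]), (80, [-8.7, -6.3, 1.6, 10.3, 10.8]), (90, [-9.0, -7.5, 4.8, 10.3, 11.4]), (100, [-9.3, -7.5, 5.3, 10.3, 11.3]), (110, [-11.5, -8.6, 2.5, 10.1, 11.4]), (120, [-11.2, -9.5, 0.3, 9.7, 12.0]), (160, [-8.9, -8.6, -4.2, 0.8, 1.8]), (170, [-5.0, -4.4, 0.6, 5.8, 6.4])]
top [ 44.4  122.99 156.74]
```

View pics/s19z.png

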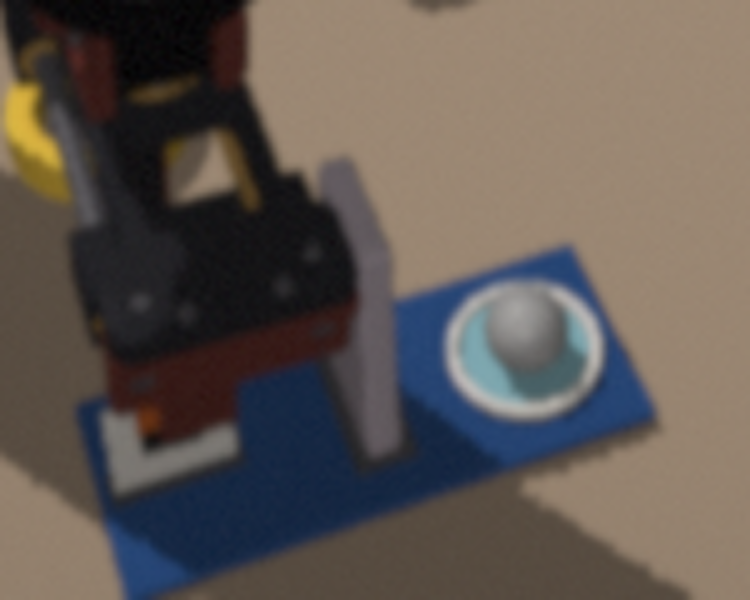

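View pics/w19.png

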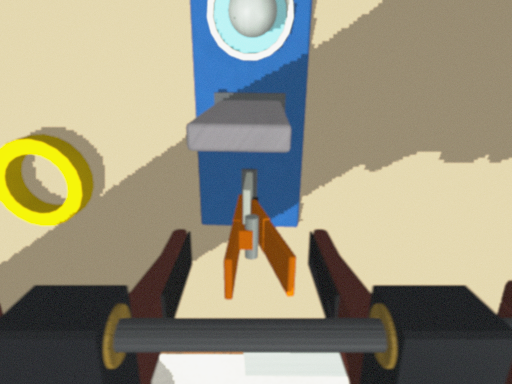

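Call:
send_rows(rows=[[-8,0,-0.5,0],[-15,0,-0.5,0],[-25,0,-1,0],[-25,0,0,0],[-25,0,0,0],[-12,0,0,0],[-3,0,0,0],[0,0,0,0]], fingers=1)

```text
t: 17.47
ee_pos: [399.9, -314.6, 212.9]
orientation: [1.096, 1.353, -1.112]
ft_force: [-0.5, -0.5, 0.3]
width: 87.8
```

```bash
python3 -c "
from h import *
tilt();plan([[457,-297,210]],np.radians(9.1),step=20)"
```

```text
t 17.4667 [ 399.9 -314.6  212.9] r 508.8 yaw -81.08 tilt out/left -0.0715 -0.0066 qv 0.019 w 87.8 F [-0.5 -0.5  0.3]
[-0.685  0.299  1.846 -0.009  1.067  0.734]
[[1, 20, -3, np.float64(-0.112)], [1, 20, -1, np.float64(-0.112)], [1, 20, 2, np.float64(-0.112)], [0, 0, 0, np.float64(-0.112)], [0, 0, 0, np.float64(-0.112)], [0, 0, 0, np.float64(-0.112)], [0, 0, 0, np.float64(-0.112)], [0, 0, 0, np.float64(-0.112)], [0, 0, 0, np.float64(-0.112)], [0, 0, 0, np.float64(-0.112)]]
[[0, 0, 0, np.float64(-0.112)], [0, 0, 0, np.float64(-0.112)], [0, 0, 0, np.float64(-0.112)], [0, 0, 0, np.float64(-0.112)]]
```

Call:
send_rows(rows=[[0,4,0,-0.1],[0,6,0,-0.11],[0,6,0,-0.11],[0,6,0,-0.11],[0,6,1,-0.11],[0,5,2,-0.11],[0,5,2,-0.11],[0,5,3,-0.11]])

```text
t: 18.13
ee_pos: [438.3, -295.2, 204.5]
orientation: [0.423, 1.612, -0.381]
ft_force: [0.5, 0.0, 0.5]
width: 87.6
```

```bash
python3 -c "
from h import *
tilt()"
```

```text
t 18.1333 [ 438.3 -295.2  204.5] r 528.4 yaw -29.07 tilt out/left -0.0824 -0.001 qv 1.27 w 87.6 F [0.5 0.  0.5]
[-0.614  0.344  1.804 -0.003  1.076 -0.105]
```

Call:
send_rows(rows=[[0,3,3,-0.11],[0,3,4,-0.11],[0,2,4,-0.11],[0,1,2,-0.11],[0,0,0,-0.1],[0,0,0,0],[0,0,0,0]])

```text
t: 18.72
ee_pos: [451.0, -287.4, 195.1]
orientation: [-0.006, 1.649, 0.095]
ft_force: [0.8, -0.2, 0.6]
width: 88.0
```

```bash
python3 -c "
from h import *
tilt()"
```

```text
t 18.7167 [ 451.  -287.4  195.1] r 534.7 yaw 3.77 tilt out/left -0.0966 0.0015 qv 0.026 w 88.0 F [ 0.8 -0.2  0.6]
[-0.589  0.371  1.788 -0.001  1.079 -0.652]
```

Call:
send_rows(rows=[[-8,0,0,0],[-16,0,0,0],[-22,0,0,0],[-22,0,0,0],[-22,0,0,0],[-22,0,0,0],[-16,0,0,0],[-8,0,0,0],[-3,0,0,0]])

```text
t: 19.47
ee_pos: [459.9, -294.1, 339.3]
orientation: [0.017, 1.656, 0.078]
ft_force: [0.4, 0.7, 0.4]
width: 87.9
```

```bash
python3 -c "
from h import *
tilt()"
```

```text
t 19.4667 [ 459.9 -294.1  339.3] r 545.9 yaw 2.38 tilt out/left -0.1048 0.0017 qv 0.078 w 87.9 F [0.4 0.7 0.4]
[-0.59   0.242  1.616 -0.001  1.388 -0.629]
```

Call:
send_rows(rows=[[35,0,0,0],[35,0,0,0],[35,0,0,0],[0,0,0,0],[0,0,0,0],[0,0,0,0],[0,0,0,0]])

```text
t: 20.05
ee_pos: [451.7, -289.1, 235.2]
orientation: [0.02, 1.652, 0.07]
ft_force: [-0.4, 0.3, -0.5]
width: 87.7
```

```bash
python3 -c "
from h import *
tilt()"
```

```text
t 20.05 [ 451.7 -289.1  235.2] r 536.3 yaw 1.95 tilt out/left -0.0995 0.0015 qv 0.018 w 87.7 F [-0.4  0.3 -0.5]
[-0.591  0.326  1.75  -0.001  1.165 -0.622]
```

Call:
send_rows(rows=[[0,0,0,0.1],[0,0,0,0.1],[0,0,0,0.1],[0,0,0,0.1],[0,0,0,0],[0,0,0,0]])

```text
t: 20.55
ee_pos: [457.2, -292.7, 245.7]
orientation: [0.331, 1.627, -0.28]
ft_force: [-0.1, 0.6, -0.4]
width: 87.8
```

```bash
python3 -c "
from h import *
tilt()"
```

```text
t 20.55 [ 457.2 -292.7  245.7] r 542.8 yaw -22.02 tilt out/left -0.0835 0.0012 qv 0.028 w 87.8 F [-0.1  0.6 -0.4]
[-0.591  0.316  1.737 -0.001  1.172 -0.206]
```

Call:
send_rows(rows=[[0,0,0,-0.1],[0,0,0,-0.1],[0,0,0,-0.1],[0,0,0,-0.1],[0,0,0,0],[0,0,0,0]])

```text
t: 21.05
ee_pos: [460.0, -294.6, 251.7]
orientation: [-0.005, 1.631, 0.071]
ft_force: [-0.1, -0.2, 0.6]
width: 87.6
```

```bash
python3 -c "
from h import *
tilt()"
```

```text
t 21.05 [ 460.  -294.6  251.7] r 546.3 yaw 2.83 tilt out/left -0.0738 0.001 qv 0.053 w 87.6 F [-0.1 -0.2  0.6]
[-0.591  0.309  1.73  -0.001  1.176 -0.639]
```

Call:
send_rows(rows=[[0,0,0,0.1],[0,0,0,0.1],[0,0,0,0.1],[0,0,0,0],[0,0,0,-0.1],[0,0,0,-0.1],[0,0,0,-0.1],[0,0,0,0]])

```text
t: 21.72
ee_pos: [461.3, -295.5, 254.6]
orientation: [-0.007, 1.627, 0.07]
ft_force: [0.3, -0.6, 0.4]
width: 87.9
```

```bash
python3 -c "
from h import *
tilt()"
```

```text
t 21.7167 [ 461.3 -295.5  254.6] r 547.9 yaw 2.84 tilt out/left -0.0696 0.0009 qv 0.09 w 87.9 F [ 0.3 -0.6  0.4]
[-0.591  0.307  1.727 -0.001  1.178 -0.639]
```

Call:
send_rows(rows=[[10,0,0,0],[20,0,0,0],[20,0,0,0],[10,0,0,0],[0,0,0,0.1],[0,0,0,0.1],[0,0,0,-0.1],[0,0,0,-0.1],[0,0,0,-0.03]])

```text
t: 22.47
ee_pos: [457.1, -292.7, 188.6]
orientation: [-0.013, 1.628, 0.078]
ft_force: [0.2, 0.5, -0.6]
width: 88.0
```

```bash
python3 -c "
from h import *
tilt()"
```

```text
t 22.4667 [ 457.1 -292.7  188.6] r 542.8 yaw 3.35 tilt out/left -0.071 0.001 qv 0.303 w 88.0 F [ 0.2  0.5 -0.6]
[-0.591  0.379  1.792 -0.001  1.041 -0.648]
```

Call:
send_rows(rows=[[-10,0,0,0],[-18,0,0,0],[-22,0,0,0],[-22,0,0,0],[-22,0,0,0],[-22,0,0,0],[-14,0,0,0],[-6,0,0,0],[0,0,0,0]])

```text
t: 23.22
ee_pos: [464.9, -297.8, 332.6]
orientation: [0.003, 1.631, 0.064]
ft_force: [-0.3, -0.7, 0.2]
width: 87.6
```

```bash
python3 -c "
from h import *
tilt()"
```

```text
t 23.2167 [ 464.9 -297.8  332.6] r 552.1 yaw 2.28 tilt out/left -0.074 0.0011 qv 0.02 w 87.6 F [-0.3 -0.7  0.2]
[-0.591  0.242  1.63  -0.     1.344 -0.629]
```

Call:
send_rows(rows=[[35,0,0,0],[35,0,0,0],[35,0,0,0],[0,0,0,0.1],[0,0,0,0.1],[0,0,0,0.1],[0,0,0,-0.1],[0,0,0,-0.1],[0,0,0,-0.1],[0,0,0,0]])

```text
t: 24.05
ee_pos: [453.7, -290.3, 216.1]
orientation: [0.022, 1.64, 0.053]
ft_force: [-0.2, -0.3, -0.1]
width: 87.7
```

```bash
python3 -c "
from h import *
tilt()"
```

```text
t 24.05 [ 453.7 -290.3  216.1] r 538.6 yaw 1.19 tilt out/left -0.0842 0.0015 qv 0.127 w 87.7 F [-0.2 -0.3 -0.1]
[-0.591  0.345  1.772 -0.     1.11  -0.61 ]
```

Call:
send_rows(rows=[[0,0,0,0],[0,0,0,0],[0,0,0,0.1],[0,0,0,0.1],[0,0,0,0.1],[0,0,0,0.1],[0,0,0,0],[0,0,0,0]])

```text
t: 24.72
ee_pos: [452.0, -289.1, 213.3]
orientation: [0.358, 1.629, -0.306]
ft_force: [-0.1, -0.3, -0.5]
width: 87.8
```

```bash
python3 -c "
from h import *
tilt();print(pose()[2]['joint_torque'])"
```

```text
t 24.7167 [ 452.  -289.1  213.3] r 536.5 yaw -23.96 tilt out/left -0.0889 0.0016 qv 0.047 w 87.8 F [-0.1 -0.3 -0.5]
[-0.591  0.347  1.775 -0.     1.108 -0.172]
[ -0.    -47.983 -25.577   0.061   0.372   0.29 ]
```

Call:
send_rows(rows=[[35,0,0,0],[32,0,0,0],[0,0,0,0],[0,0,0,0],[0,0,0,0],[0,0,0,0]])

```text
t: 25.22
ee_pos: [449.4, -287.4, 148.5]
orientation: [0.35, 1.624, -0.301]
ft_force: [-0.0, 0.4, 0.4]
width: 87.8
```

```bash
python3 -c "
from h import *
tilt();print(pose()[2]['qvel'])"
```

```text
t 25.2167 [ 449.4 -287.4  148.5] r 533.4 yaw -23.5 tilt out/left -0.0831 0.0015 qv 0.016 w 87.8 F [-0.   0.4  0.4]
[-0.591  0.428  1.831 -0.     0.966 -0.18 ]
[-0.001 -0.014 -0.012 -0.     0.016 -0.006]
```

Call:
send_rows(rows=[[0,0,0,-0.1],[0,0,0,-0.1],[0,0,0,-0.1],[0,0,0,-0.1],[0,0,0,0],[0,0,0,0]])

```text
t: 25.72
ee_pos: [454.4, -290.8, 157.8]
orientation: [0.025, 1.628, 0.036]
ft_force: [0.2, -0.2, 0.1]
width: 87.8
```

```bash
python3 -c "
from h import *
tilt();print(pose()[2]['qvel'])"
```

```text
t 25.7167 [ 454.4 -290.8  157.8] r 539.4 yaw 0.46 tilt out/left -0.0689 0.0012 qv 0.028 w 87.8 F [ 0.2 -0.2  0.1]
[-0.591  0.416  1.822 -0.     0.973 -0.598]
[-0.001 -0.02  -0.016 -0.001  0.011 -0.028]
```

Call:
send_rows(rows=[[0,0,0,-0.08],[0,0,0,-0.07],[0,0,0,0],[0,0,0,0]])

```text
t: 26.05
ee_pos: [456.2, -291.9, 161.3]
orientation: [-0.088, 1.617, 0.149]
ft_force: [0.4, -0.4, -0.3]
width: 87.9
```

```bash
cat >> h.py <<'E'
def hrel(h=(457.8,-297.8,95.5)):
    p,M,o=pose();h=np.array(h);g=p-19*M[:,0]
    # point on tool axis at height h z
    s=(h[2]-p[2])/M[2,0];a=p+s*M[:,0];e=h-a;y=yawz(M)
    print('axis->handle y,z',e@[-np.sin(y),np.cos(y),0],e@[np.cos(y),np.sin(y),0],'along x to go',s+19,'yaw err deg',np.degrees(y)-9.1,'tilt y,z',M[2,1],M[2,2])
E
python3 -c "
from h import *
tilt();hrel()"
```

```text
t 26.05 [ 456.2 -291.9  161.3] r 541.6 yaw 8.66 tilt out/left -0.0631 0.0012 qv 0.01 w 87.9 F [ 0.4 -0.4 -0.3]
[-0.591  0.411  1.818 -0.     0.975 -0.741]
axis->handle y,z -8.855285712096546 3.7626066511534617 along x to go 84.95512174757853 yaw err deg -0.44357070992741754 tilt y,z 0.04248613959903222 -0.046730953509403206
```

Call:
send_rows(rows=[[0,-3,1.5,0],[0,-3,1.5,0],[0,-2,1,-0.008],[0,0,0,0],[0,0,0,0],[0,0,0,0],[0,0,0,0]], fingers=0.45)

```text
t: 26.63
ee_pos: [462.4, -300.5, 161.4]
orientation: [-0.087, 1.616, 0.148]
ft_force: [0.6, 0.3, -0.0]
width: 44.5
```

```bash
python3 -c "
from h import *
tilt();hrel();tray('w20')"
```

```text
t 26.6333 [ 462.4 -300.5  161.4] r 551.5 yaw 8.59 tilt out/left -0.0621 0.0007 qv 0.005 w 44.5 F [ 0.6  0.3 -0. ]
[-0.598  0.424  1.797 -0.001  0.983 -0.746]
axis->handle y,z 0.6519644007209765 -1.126350283519209 along x to go 84.98237946186573 yaw err deg -0.5118167277174823 tilt y,z 0.04171368699716625 -0.045949337892152886
plate z 8.230870604701067 8675
rect ((458.05780029296875, -297.4024658203125), (187.97210693359375, 78.19852447509766), 8.629082679748535)
tab 94 ztop 52.179830977141016 mean [ 399.61 -306.6    50.77] rect ((390.7783508300781, -309.2470397949219), (13.95522403717041, 40.794734954833984), 88.27368927001953)
handle 1024 ztop 116.11888285934612 mean [ 457.55 -296.76  115.06] rect ((457.78369140625, -297.6856994628906), (11.592806816101074, 43.7452507019043), 8.106291770935059)
pocket [ 517.26 -288.77   10.  ] 23.822599411010742
```

View pics/w20.png

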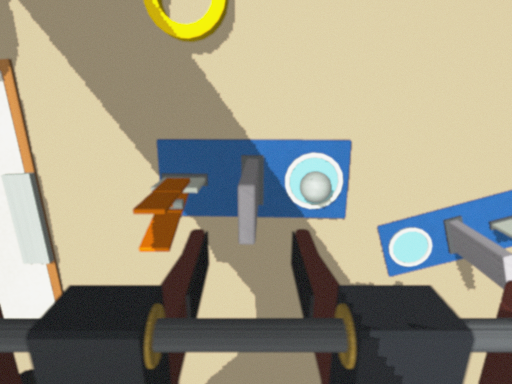

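Call:
send_rows(rows=[[38,0,-0.5,0],[38,0.5,-0.5,0],[8,0,0,0],[0,0,0,0],[0,0,0,0],[0,0,0,0],[0,0,0,0]])

```text
t: 27.27
ee_pos: [460.2, -299.3, 80.1]
orientation: [-0.091, 1.611, 0.144]
ft_force: [-0.6, 0.0, 0.8]
width: 39.9
```

```bash
python3 -c "
from h import *
tilt();hrel()"
```

```text
t 27.2667 [ 460.2 -299.3   80.1] r 549.0 yaw 8.56 tilt out/left -0.0548 0.0006 qv 0.02 w 39.9 F [-0.6  0.   0.8]
[-0.598  0.54   1.846 -0.001  0.811 -0.746]
axis->handle y,z 2.4075708555158872 -2.80876246386407 along x to go 3.561667802237187 yaw err deg -0.5393045721023384 tilt y,z 0.03676751351960127 -0.040629654635568224
```

Call:
send_rows(rows=[[0,1,-1,-0.08],[0,0.5,-1,-0.05],[0,0,-0.5,0.08],[0,0,0,0.05],[0,0,0,0],[0,0,0,0]])

```text
t: 27.77
ee_pos: [462.7, -301.8, 89.4]
orientation: [-0.1, 1.599, 0.139]
ft_force: [-0.4, -0.4, 0.6]
width: 39.6
```

```bash
python3 -c "
from h import *
tilt();hrel()"
```

```text
t 27.7667 [ 462.7 -301.8   89.4] r 552.5 yaw 8.71 tilt out/left -0.0398 0.0002 qv 0.023 w 39.6 F [-0.4 -0.4  0.6]
[-0.599  0.524  1.845 -0.001  0.813 -0.75 ]
axis->handle y,z 4.87556561942017 -4.46302485560019 along x to go 12.942601551333935 yaw err deg -0.3913738741651631 tilt y,z 0.02670761891665563 -0.02955037244313463
```

Call:
send_rows(rows=[[10,2,-2,0],[18,2,-2,0],[0,0,0,0],[0,0,0,0],[0,0,0,-0.05],[0,0,0,0.05],[0,0,0,0]])

```text
t: 28.35
ee_pos: [458.5, -298.7, 63.0]
orientation: [-0.108, 1.595, 0.142]
ft_force: [0.2, -0.3, -0.4]
width: 39.3
```

```bash
python3 -c "
from h import *
tilt();hrel()"
```

```text
t 28.35 [ 458.5 -298.7   63. ] r 547.2 yaw 9.11 tilt out/left -0.0353 0.0001 qv 0.108 w 39.3 F [ 0.2 -0.3 -0.4]
[-0.599  0.56   1.868 -0.001  0.75  -0.757]
axis->handle y,z 1.7296484786150026 -1.4220839875058644 along x to go -13.496344148431852 yaw err deg 0.0059645053967773976 tilt y,z 0.02378654572528341 -0.026105726487472836
```

Call:
send_rows(rows=[[0,0.5,-0.5,-0.06],[0,0.5,-0.5,0.06],[0,0,0,-0.06],[0,0,0,0.06],[0,0,0,0]])

```text
t: 28.77
ee_pos: [458.4, -298.5, 65.0]
orientation: [-0.116, 1.593, 0.148]
ft_force: [-0.2, 0.7, 0.1]
width: 39.5
```

```bash
python3 -c "
from h import *
tilt();hrel()"
```

```text
t 28.7667 [ 458.4 -298.5   65. ] r 547.0 yaw 9.62 tilt out/left -0.0333 0.0 qv 0.144 w 39.5 F [-0.2  0.7  0.1]
[-0.599  0.555  1.869 -0.001  0.75  -0.766]
axis->handle y,z 1.4959683440923839 -1.2117832605644456 along x to go -11.566514722255942 yaw err deg 0.519429610969091 tilt y,z 0.022613510299618694 -0.024455347274284223
```

Call:
send_rows(rows=[[-4,1,-1,0.01],[-3,0.5,-0.5,0],[0,0,0,0],[0,0,0,0],[0,0,0,0],[0,0,0,0],[0,0,0,0],[0,0,0,0]], fingers=0)

```text
t: 29.43
ee_pos: [458.8, -298.2, 75.0]
orientation: [-0.114, 1.588, 0.143]
ft_force: [-0.3, -0.2, 1.2]
width: 12.0
```

```bash
python3 -c "
from h import *
tilt();hrel();print(pose()[2]['moment'])
d=grab('wrist','w21')"
```

```text
t 29.4333 [ 458.8 -298.2   75. ] r 547.2 yaw 9.35 tilt out/left -0.0279 0.0012 qv 0.004 w 12.0 F [-0.3 -0.2  1.2]
[-0.598  0.537  1.87   0.001  0.763 -0.762]
axis->handle y,z 0.9984900237787727 -1.3696649111697565 along x to go -1.483935939931115 yaw err deg 0.25326011623649336 tilt y,z 0.019725213086005805 -0.01980962571440803
[ 0.181 -0.45  -0.064]
```

View pics/w21.png

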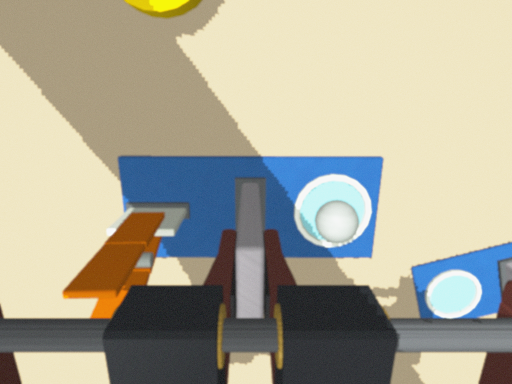

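Call:
send_rows(rows=[[-3,0,0,0],[-6,0,0,0],[-10,0,0,0],[-14,0,0,0],[-16,0,0,0],[-16,0,0,0],[-14,0,0,0],[-10,0,0,0],[-6,0,0,0],[-3,0,0,0]])

```text
t: 30.32
ee_pos: [454.8, -296.4, 175.2]
orientation: [-0.109, 1.604, 0.152]
ft_force: [-0.6, 0.2, -5.2]
width: 12.3
```

```bash
cat >> h.py <<'E'
def trayz():
    # tray level from wrist depth: fit plane to blue plate
    np.set_printoptions(precision=3,suppress=True)
    p,M,o=pose();d=grab('wrist','wt%d'%int(o['t']*100));W=pts(d);hsv=cv2.cvtColor(d['img'],cv2.COLOR_RGB2HSV)
    P=(W-p)@M
    m=(hsv[...,0]>100)&(hsv[...,0]<125)&(hsv[...,1]>130)&(abs(P[...,2])<110)&(abs(P[...,1])<60)&(P[...,0]>40)&(P[...,0]<95)
    q=W[m];c=q.mean(0)
    for _ in range(3):
        A=np.c_[q[:,:2]-c[:2],np.ones(len(q))];k=np.linalg.lstsq(A,q[:,2],rcond=None)[0];r=abs(q[:,2]-A@k);q=q[r<max(1.5,2*np.median(r))]
    print('plate pts',len(q),'slope x,y',k[:2],'tilt deg',np.degrees(np.hypot(*k[:2])),'plate z at handle',k[2]+k[:2]@(p[:2]-c[:2]))
    m=((hsv[...,0]>78)&(hsv[...,0]<97)&(hsv[...,1]>40)&(abs(P[...,2]-60)<40)&(abs(P[...,1])<45)&(P[...,0]>30)&(P[...,0]<100)).astype(np.uint8)
    cs,_=cv2.findContours(m,0,2)
    if cs:
        (x,y),r=cv2.minEnclosingCircle(max(cs,key=cv2.contourArea));z=k[2]+k[:2]@(p[:2]-c[:2])+2;print('pocket px',(x,y,r),ray(d,x,y,z))
E
python3 -c "
from h import *
tilt();trayz()
d=dict(np.load('/tmp/side.npz'))
hsv=cv2.cvtColor(d['img'],cv2.COLOR_RGB2HSV)
m=cv2.inRange(hsv,(85,120,80),(100,255,255));m[:195]=0;m[240:]=0;m[:,:200]=0;m[:,290:]=0
c,_=cv2.findContours(m,0,2);k=max(c,key=cv2.contourArea);h=cv2.convexHull(k)[:,0]
w=np.array([ray(d,*q,45)[:2] for q in h],np.float32);print('side win',cv2.minAreaRect(w))
d=load('top');hsv=cv2.cvtColor(d['img'],cv2.COLOR_RGB2HSV)
m=cv2.inRange(hsv,(85,100,80),(100,255,255));m[:, :210]=0;m[:,290:]=0
c,_=cv2.findContours(m,0,2);k=max(c,key=cv2.contourArea);h=cv2.convexHull(k)[:,0]
w=np.array([ray(d,*q,45)[:2] for q in h],np.float32);print('top win',cv2.minAreaRect(w))
d=load('top')
"
```

```text
t 30.3167 [ 454.8 -296.4  175.2] r 542.8 yaw 9.51 tilt out/left -0.0463 -0.0009 qv 0.083 w 12.3 F [-0.6  0.2 -5.2]
[-0.598  0.386  1.818 -0.002  0.984 -0.763]
plate pts 14030 slope x,y [-0.036  0.002] tilt deg 2.094136008668406 plate z at handle 109.59713519748135
pocket px (331.7069091796875, 210.39654541015625, 32.67352294921875) [ 511.69  -285.557  111.597]
side win ((557.6889038085938, -6.0133819580078125), (74.36739349365234, 76.02976989746094), 14.251852989196777)
top win ((557.6026000976562, -10.149051666259766), (69.4461441040039, 71.14134979248047), 13.985493659973145)
```

Call:
send_rows(rows=[[-4,5,2,0],[-6,9,3,0],[-8,13,4,0],[-8,16,5,0],[-8,18,6,0],[-8,18,6,0],[-8,18,6,0],[-6,18,6,0],[-4,18,6,0],[-2,18,6,0]])

```text
t: 31.2
ee_pos: [479.4, -126.6, 242.7]
orientation: [-0.101, 1.612, 0.155]
ft_force: [0.7, 0.3, -5.2]
width: 12.0
```

```bash
python3 -c "
from h import *
tilt()
p,M,o=pose();y=yawz(M);e=np.array([500.1,-19,0])-p;print(e@[-np.sin(y),np.cos(y),0],e@[np.cos(y),np.sin(y),0],M)"
```

```text
t 31.2 [ 479.4 -126.6  242.7] r 495.9 yaw 9.35 tilt out/left -0.0537 0.0174 qv 0.484 w 12.0 F [ 0.7  0.3 -5.2]
[-0.292  0.233  1.858  0.017  1.105 -0.463]
102.78961342205979 37.88544683125836 [[-0.048 -0.161  0.986]
 [ 0.031  0.986  0.162]
 [-0.998  0.038 -0.042]]
```

Call:
send_rows(rows=[[0,17,6,0],[0,16,6,0],[0,14,5,0],[0,12,5,0],[0,9,4,0],[0,7,3,0],[0,5,2,0],[0,3,1,0],[0,1,0,0],[0,0,0,0]])

```text
t: 32.03
ee_pos: [494.2, -21.6, 246.9]
orientation: [-0.106, 1.615, 0.165]
ft_force: [0.0, 0.6, -5.2]
width: 12.1
```

```bash
cat >> h.py <<'E'
def wrel(win=(557.6,-8.5)):
    p,M,o=pose();pk=p+M@np.array([65-0.0,0,60.]);pk=p+M@np.array([64.5,0.6,60.]);y=yawz(M);e=np.r_[np.array(win)-pk[:2],0]
    und=p+M@np.array([74.5,0.6,60.])
    print('pocket est',pk,'shift y,z',e@[-np.sin(y),np.cos(y),0],e@[np.cos(y),np.sin(y),0],'underside z under pocket',und[2],'handle',(p+M@np.array([74.5,0,0]))[2],'toolMz',M[2])
E
python3 -c "
from h import *
tilt();trayz();wrel()"; ls -t pics | head -1
```

```text
t 32.0333 [494.2 -21.6 246.9] r 494.6 yaw 9.89 tilt out/left -0.0525 0.0304 qv 0.006 w 12.1 F [ 0.   0.6 -5.2]
[-0.085  0.226  1.857  0.031  1.113 -0.272]
plate pts 13814 slope x,y [-0.048  0.01 ] tilt deg 2.827588650444061 plate z at handle 181.33971725854394
pocket px (331.5689697265625, 210.46551513671875, 32.5194091796875) [550.063  -9.787 183.34 ]
pocket est [549.845  -8.85  179.901] shift y,z -0.9851424012105908 7.700069686377155 underside z under pocket 169.9195531973628 handle 172.582125949402 toolMz [-0.998  0.041 -0.045]
wt3203.png
```

Call:
send_rows(rows=[[12,0,1,0],[25,0,2,0],[27,0,2,0],[0,0,0,0],[0,0,0,0],[0,0,0,0],[0,0,0,0]])

```text
t: 32.67
ee_pos: [498.0, -22.6, 184.2]
orientation: [-0.104, 1.61, 0.159]
ft_force: [-0.0, -0.0, -4.9]
width: 11.8
```

```bash
python3 -c "
from h import *
tilt();wrel()"
```

```text
t 32.6667 [498.  -22.6 184.2] r 498.5 yaw 9.58 tilt out/left -0.0479 0.0294 qv 0.017 w 11.8 F [-0.  -0.  -4.9]
[-0.086  0.314  1.906  0.033  0.972 -0.272]
pocket est [554.042 -10.029 117.396] shift y,z 0.9158739327088242 3.763282748253121 underside z under pocket 107.41183829151613 handle 109.82977056854807 toolMz [-0.998  0.039 -0.041]
```

Call:
send_rows(rows=[[0,0,0,-0.05],[0,0,0,-0.05],[0,0,0,0.05],[0,0,0,0.05],[0,0,0,0],[0,0,0,0]])

```text
t: 33.17
ee_pos: [502.5, -24.0, 192.4]
orientation: [-0.106, 1.598, 0.158]
ft_force: [-0.4, -0.6, -4.6]
width: 11.8
```

```bash
python3 -c "
from h import *
tilt();wrel();trayz()"; ls -t pics | head -1
```

```text
t 33.1667 [502.5 -24.  192.4] r 503.1 yaw 9.64 tilt out/left -0.0355 0.0286 qv 0.019 w 11.8 F [-0.4 -0.6 -4.6]
[-0.088  0.303  1.898  0.033  0.978 -0.275]
pocket est [559.373 -11.459 126.268] shift y,z 3.214303942568392 -1.2520063543709954 underside z under pocket 116.27872472539984 handle 117.96938746292834 toolMz [-0.999  0.036 -0.029]
plate pts 13768 slope x,y [-0.031  0.008] tilt deg 1.8465918731004658 plate z at handle 126.83955795834316
pocket px (331.6226501464844, 210.55661010742188, 32.52322769165039) [559.865 -12.942 128.84 ]
wt3316.png
```

Call:
send_rows(rows=[[0,1,0,-0.05],[0,1,0,0.05],[0,1,0,-0.05],[0,0,0,0.05],[0,0,0,0]])

```text
t: 33.63
ee_pos: [503.2, -21.3, 195.1]
orientation: [-0.112, 1.594, 0.163]
ft_force: [-0.4, 0.2, -5.6]
width: 11.8
```

Call:
send_rows(rows=[[12,0,-1,0],[22,0,-2,0],[0,0,0,0],[0,0,0,0],[0,0,0,0],[0,0,0,0]])

```text
t: 34.13
ee_pos: [501.6, -21.1, 164.0]
orientation: [-0.12, 1.588, 0.169]
ft_force: [0.5, -0.1, -4.9]
width: 11.8
```

```bash
python3 -c "
from h import *
tilt();wrel()"; ls -t pics | head -1
```

```text
t 34.1333 [501.6 -21.1 164. ] r 502.1 yaw 10.54 tilt out/left -0.0262 0.0283 qv 0.014 w 11.8 F [ 0.5 -0.1 -4.9]
[-0.083  0.339  1.927  0.035  0.904 -0.288]
pocket est [558.876  -7.694  98.458] shift y,z -0.5589840624919913 -1.4019943003908877 underside z under pocket 88.46560197808648 handle 89.59938015062751 toolMz [-0.999  0.033 -0.019]
wt3316.png
```

Call:
send_rows(rows=[[0,0,0,0.04],[0,0,0,-0.04],[0,0,0,0.04],[0,0,0,-0.04],[0,0,0,0.02],[0,0,0,0]])

```text
t: 34.63
ee_pos: [505.4, -21.5, 169.6]
orientation: [-0.104, 1.581, 0.151]
ft_force: [0.5, 0.3, -5.3]
width: 11.8
```

```bash
python3 -c "
from h import *
tilt();wrel();trayz()"; ls -t pics | head -1
```

```text
t 34.6333 [505.4 -21.5 169.6] r 505.8 yaw 9.31 tilt out/left -0.0179 0.028 qv 0.044 w 11.8 F [ 0.5  0.3 -5.3]
[-0.083  0.332  1.92   0.035  0.908 -0.267]
pocket est [563.41   -9.359 104.438] shift y,z 1.7876187990442327 -5.594739240592518 underside z under pocket 94.4431817023315 handle 95.13096179265474 toolMz [-0.999  0.031 -0.012]
plate pts 13686 slope x,y [-0.014  0.006] tilt deg 0.8847088327242949 plate z at handle 104.05746874084524
pocket px (331.8104553222656, 210.63357543945312, 32.652374267578125) [564.292 -11.132 106.057]
wt3463.png
```

Call:
send_rows(rows=[[-3,1,-2,0],[-3,1,-2,0],[-1,0.5,-1,0],[0,0,0,0],[0,0,0,0],[0,0,0,0]])

```text
t: 35.18
ee_pos: [499.9, -19.9, 178.5]
orientation: [-0.104, 1.58, 0.151]
ft_force: [-0.1, -0.2, -5.5]
width: 11.5
```

```bash
python3 -c "
from h import *
tilt();wrel();trayz();d=grab('side','s30');grab('top','t30')"; ls -t pics | head -1
```

```text
t 35.1833 [499.9 -19.9 178.5] r 500.3 yaw 9.29 tilt out/left -0.0164 0.0281 qv 0.003 w 11.5 F [-0.1 -0.2 -5.5]
[-0.08   0.31   1.927  0.034  0.922 -0.264]
pocket est [557.988  -7.727 113.464] shift y,z -0.7004650140552496 -0.5073942947059006 underside z under pocket 103.46889329308738 handle 104.07704817567635 toolMz [-0.999  0.031 -0.01 ]
plate pts 13701 slope x,y [-0.013  0.006] tilt deg 0.8077459760316879 plate z at handle 113.00898579266332
pocket px (331.30767822265625, 209.76922607421875, 32.630821228027344) [558.394  -8.969 115.009]
t30.png
```

View pics/s30.png

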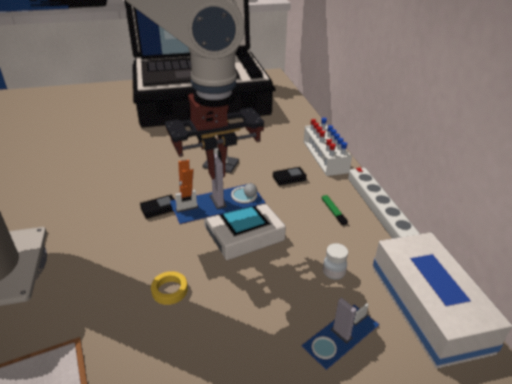

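View pics/t30.png

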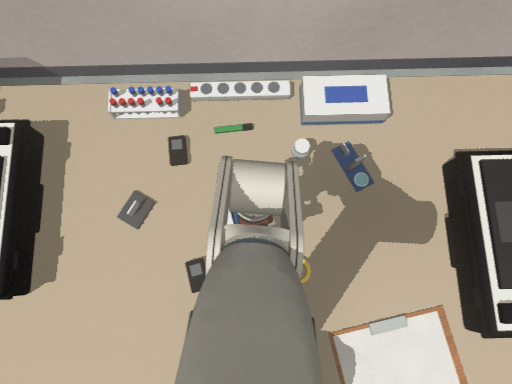

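The side view shows the tray level over the reader, with the clip on its tab at (186,180) and the ball in its pocket at (250,190). The top view shows the bystanders where they were. I'll let it settle, check once more and hand in.

Call:
send_rows(rows=[[0,0,0,0],[0,0,0,0],[0,0,0,0],[0,0,0,0]])

```text
t: 35.67
ee_pos: [499.8, -19.9, 178.0]
orientation: [-0.104, 1.581, 0.151]
ft_force: [-0.1, 1.1, -5.0]
width: 12.0
```

```bash
python3 -c "
from h import *
tilt();wrel();trayz();print(ctrl.close_job())"; ls -t pics|head -1
```

```text
t 35.6667 [499.8 -19.9 178. ] r 500.2 yaw 9.29 tilt out/left -0.0173 0.0281 qv 0.003 w 12.0 F [-0.1  1.1 -5. ]
[-0.081  0.311  1.927  0.034  0.922 -0.264]
pocket est [557.879  -7.797 112.886] shift y,z -0.6491233061350031 -0.3886349916799795 underside z under pocket 102.8909953312569 handle 103.55294135906819 toolMz [-0.999  0.031 -0.011]
plate pts 13720 slope x,y [-0.014  0.006] tilt deg 0.8576734683540077 plate z at handle 112.44905064285096
pocket px (331.6226501464844, 210.55661010742188, 32.52322769165039) [558.616  -9.557 114.449]
the job is handed in; nothing more can be done
None
wt3566.png
```

I took the clip off its stand and clipped it about 18–19 mm down onto the tray's tab. I then lifted the tray by its handle and handed the job in at about 35.7 s, still holding it over the reader.

**Last checks:**
- **Position:** the pocket centre was within about 1–2 mm of the window centre. The top and side views put the window centre 4 mm apart in y, so I aimed between them.
- **Height:** the tray's underside was about 58–59 mm above the glass.
- **Level and still:** the tray was tilted about 0.9°, with almost no arm motion.
- **Clip, ball and other things:** just before hand-in, the pictures showed the clip on the tab and the ball in its pocket. The other things on the table that could be seen looked unmoved; the arm hid part of the top view.

**What went less well:** the tool's tilt drifted over the long moves, up to about 6° with the gripper empty. I brought it down before and after gripping the handle. While carried, the tray's tilt measured at most about 2.8°.

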